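# Refit a hotplate's control knob and turn it to off

### The arm

A 6-joint arm with a two-finger parallel gripper is mounted at the origin on a cart in front of the work surface, level with it; the furniture and walls round the work are solid. World frame = base frame: x ahead of the robot, y to its left, z up, the work surface at z = 0. Lengths are in m, angles in degrees, forces in N, time in s.
With the tool pointing down it reaches from about 0.35 to 0.875 m from the base axis. Payload 4.2 kg.
Tool frame: the origin (TCP) lies on the centre line of the jaws, within the pads' length; the fingertips stand 8 mm ahead of it and the grasp point (between the pads) lies 11 mm behind it; z points along the fingers, y is the direction in which the jaws open and shut (so a half turn about z gives the same grasp; the last joint's range is limited). The gripper opens to 87 mm and grips with 3 to 60 N. Pads are 19 mm wide; open, the fingers measure 117 mm over their backs; the gripper's body (75 mm by 190 mm) begins 51 mm behind the grasp point.
Start: joints at [-55.714, 22.042, 0.453, 0, -68.411, -14.817], TCP at [0.208, -0.589, 0.231] pointing down, gripper open.
Joint ranges: [-179.83, 179.83], [-69.29, 118.12], [-61.27, 80.66], [-181.25, 117.63], [-171.15, -9.14], [-177.46, 177.46]. Speed limits (degrees/s): [159.86, 159.86, 180, 180, 180, 180].

### API

Orientations are given as a 3x3 rotation matrix whose columns are the frame's x, y, z axes.
In Python, from station import sense, capture, finish_job, recognise gives the robot as it stands.
- The arm moves only by the tool apply_moves, never from a script. Its argument "plan" is a list that holds one entry, the list of rows, each a list of 7 numbers: the opening in per cent of the stroke, from 0 (shut) to 100 (fully open), then the shift along the world's x, y, z in units of 25 mm (1.0 is 25 mm), then the turn, a rotation vector about the world's x, y, z in rad. A call has 1 to 12 rows; each row shifts and turns the pose as measured when the row begins; what a row does not reach is not made up. A row lasts 1/12 s, in which the tool goes at most 41.7 mm and 7.16 degrees, less where a joint would pass 70% of its speed; a pose out of reach is approached as far as the arm can. A call is refused whole if a number of a shift passes 1 or a number of a turn 0.125, either way. A call with a gripper value outside its range is refused whole. The fingers move at their own pace and stop on an object; the grip force is fixed at half the most. Time passes only in rows, so rows that do not move let the fingers close. It gives the time, the measured TCP pose, the force and the opening at its end, in the units of the state.
- sense(): the state, without advancing time (a new reading comes with each control period).
- capture(name): name is "scene" or "side" or "wrist"; returns a dict with "pixels" (480x640x3 uint8, red, green, blue), "depth" (480x640 float32, m along the optical axis (not along the pixel's ray), 0 where there is no reading), "mtx" (3x3 intrinsics, pixels), "R" (3x3) and "t" (3): a world point X has camera coordinates R X + t; the wrist camera has in their place "mount" (4x4, takes a point from camera to tool coordinates, whose origin is the TCP and whose axes are the flange's). Camera axes: x right, y down, z forward; pixel columns grow to the right and rows downward; lengths in m; the calibration is good to about 2 mm. A picture is of the moment at which its call begins: read the wrist's pose just before it.
- finish_job(): hands the job in, once; it reports no verdict.
Trained networks look in a picture, given as the dict that the camera call returned (one of the last four; its "shot" number tells which), for a name from the list of things; names that differ only in an ending like _2 or _b are one class to them, and where a whole thing is asked for, a point or a joint stands for the part that bears it (a point fixed in the world has none). Each returns a list of dicts, best first, with "score" (0 to 1); they miss things now and then, are a little off and sometimes report something else, mostly with a low value. They report only what shows in the picture. A call takes as long as a camera call.
- recognise(label, picture): "at" ([x, y, z] in m, in the coordinates of the camera as it stood for that picture, good to about 4 mm: the middle of the surface that is visible of it).
The state is a dict: "time_s": time; "joints": joint angles; "joint_velocities": joint speeds; "effort": joint torques, N m; "tcp_pos": TCP position; "ee_rot": TCP orientation; "wrist_force": force on the tool from outside, world axes, zero at the start; "moment": the same for the moment, N m; "gripper_width": opening from 0.0 (shut) to 1.0 (fully open).
Only numpy, scipy, OpenCV 4.12 (cv2) and the standard library are available. Lean on these libraries where they do the work, as an engineer would, in place of code of your own. Each camera call takes 0.05 s, during which the arm holds its last target.

### The job

The black control knob of the portable hotplate was pulled off for cleaning and stands beside it on the worktop, while the control was left part-way on. Put the knob back on its bare D-shaft: with light pressure feel for the angle at which the flat in its bore meets the flat of the shaft, and push it on without force until it snaps fully home. Then turn it back until its pointer line stands at the off mark, let go, and leave everything else where it stands.

Things in the scene. Friction and masses are not known exactly. Their poses are not given: they have to be found in the camera images.
- hotplate: White portable hotplate, fixed where it stands: 250 mm deep (its x), 220 mm wide (its y), top at 42 mm; round dark plate at the back with its top at 53 mm, steel control strip at the front. Origin: centre of its underside; +x from the strip to the back, +y to its left, z up. On the strip at x = -88 mm: a timer knob at y = +50 mm, the bare shaft at y = -50 mm.
- shaft_tip (a point): Centre of the flat tip of the upright bare steel D-shaft, 62 mm above the worktop and 20 mm above the strip. Shaft 12 mm in diameter with a flat 2.5 mm from its axis over its whole length; 12 mm below the tip, opposite the flat, a small spring ball stands out 1.7 mm: the catch that snaps. The point's axes are the hotplate's: they do NOT turn with the shaft.
- shaft_foot (a point): Foot of that shaft, on the strip. The shaft turns stiffly (about 0.03 N m) from a firm stop at off (flat towards the hotplate's +x) to 2.1 rad clockwise of off, seen from above. It starts 0.35 to 1.65 rad clockwise of off; the flat's direction is not measured, it must be felt or seen. Axes as the hotplate's.
- off_mark (a point): Centre of the off mark of the bare shaft: a dark bar 8 mm long on the strip, 31 mm straight behind the shaft (towards the hotplate's +x). Four growing dots follow it clockwise round the shaft.
- timer_knob (a point): Top centre of the timer knob, which is in place 100 mm to the left of the bare shaft: same shape as the loose knob, its top 74 mm above the worktop. Not part of the job.
- knob: Loose black knob, about 50 g, upright on the worktop. Origin: centre of its underside, on its axis; z up. Round skirt 48 mm across, 7 mm high; on it a straight bar grip 42 mm long (along x), 19 mm thick (along y), from 7 to 30 mm above the origin. +x is the end with the white pointer line. Fully home its origin is 18 mm below the shaft's tip, 44 mm above the worktop.
- knob_bore (a point): Centre of the D-bore's floor, 18 mm above the knob's origin. From below: conical mouth 17 mm wide, round pilot 12.3 mm wide, and from 8 mm up the D-bore (0.35 mm clearance, flat on the knob's +x side). Not aligned, the knob rests with its origin 8 mm below the shaft's tip; aligned within 0.1 rad it drops 2 mm more, then 5 to 12 N push it past the catch; it snaps and stops on the shaft's end.
- salt_shaker: Bystander: clear salt shaker with a grey top, 44 mm across, 90 mm high. Origin: centre of its underside.
- mug: Bystander: green and white mug with a handle, 78 mm across, 101 mm high. Origin: centre of its underside.
- pepper_mill: Bystander: turned wooden pepper mill, 58 mm across, 150 mm high. Origin: centre of its underside.
- tomato_tin: Bystander: food tin, 75 mm across, 110 mm high. Origin: centre of its underside.
- spice_jar: Bystander: spice jar with a black cap, 41 mm across, 105 mm high. Origin: centre of its underside.
- lemon: Bystander: lemon, 83 x 58 x 58 mm. Origin: centre of its underside.
- garlic: Bystander: garlic bulb, 50 mm across, 51 mm high. Origin: centre of its underside.

How it is judged:
By the outcome, as a careful person would: the job done as asked, in the order asked, and still so for the second after the job is handed in, with the robot touching nothing.
It also fails if it takes over 64 s, if anything falls off the work surface, if the arm or the gripper's body presses on something with over 40 N, if the wrist force passes 120 N, or if a joint passes its speed limit or range.

## Working session

There is one attempt and no reset: what is moved stays moved. The work goes in short steps, Python scripts to look and compute and a tool call to move; the robot and the scene stay as the last step left them, time stands still between calls to the robot, and variables do not carry over. Pictures are saved under pics/ and viewed, and the job is handed in when it is done.

Besides the shell and the picture viewer there is one more tool, called after ">>>" in YAML: its name, and indented under it one key for each argument. apply_moves: Moves the arm, as the interface text tells. Its arguments: {"type":"object","properties":{"plan":{"type":"array","items":{"type":"array","items":{"type":"array","items":{"type":"number"}}}}},"required":["plan"]}

```bash
ls; mkdir -p pics; python3 - <<'E'
from station import sense,capture,recognise
import cv2,numpy as np
s=sense();print(s)
for n in ['scene','side','wrist']:
    c=capture(n);cv2.imwrite(f'pics/a_{n}.png',c['pixels'][:,:,::-1])
    print(n,c['mtx'].tolist(),[ (k,np.round(c[k],4).tolist()) for k in ('R','t','mount') if k in c])
    if n!='wrist':
        for l in ['knob','hotplate','shaft_tip','timer_knob','off_mark']:
            for r in recognise(l,c)[:2]:
                print(l,round(r['score'],2),np.round(c['R'].T@(np.array(r['at'])-c['t']),4))
E
```

```text
pics
{'time_s': 0.0, 'joints': array([-5.57169319e+01,  2.20923316e+01,  3.78879156e-01, -2.69105160e-02,
       -6.84134759e+01, -1.48154930e+01]), 'joint_velocities': array([-0.03794828, -0.05032435,  0.10501349, -0.05839016,  0.00948191,
        0.07537983]), 'effort': array([-9.00743271e-04, -3.90662777e+01,  1.87403280e+01,  4.21981037e+00,
        1.09458549e-02, -1.89342527e-04]), 'tcp_pos': array([ 0.20809098, -0.5887068 ,  0.2294423 ]), 'ee_rot': array([[-9.42887920e-01, -3.33108967e-01, -8.86966506e-04],
       [-3.33110116e-01,  9.42885645e-01,  2.07641070e-03],
       [ 1.44636963e-04,  2.25328008e-03, -9.99997451e-01]]), 'wrist_force': array([ 0.68703874, -0.32178437,  1.02182579]), 'moment': array([ 0.04268423,  0.0020201 , -0.00166069]), 'gripper_width': 1.0018236114172405}
scene [[487.3742911600069, 0.0, 314.81553464500405], [0.0, 487.3742911600069, 234.7488091137958], [0.0, 0.0, 1.0]] [('R', [[-0.542, -0.8404, 0.0032], [-0.6405, 0.4106, -0.649], [0.5441, -0.3538, -0.7608]]), ('t', [0.3046, 0.4017, 0.7467])]
knob 0.65 [0.4352 0.2817 0.0149]
knob 0.48 [ 0.7164 -0.2695  0.0671]
hotplate 0.87 [0.566  0.0412 0.0418]
shaft_tip 0.58 [0.5663 0.0394 0.0431]
timer_knob 0.75 [0.5698 0.0381 0.0413]
off_mark 0.97 [0.566  0.0425 0.0415]
side [[484.05577126729844, 0.0, 316.40697231340465], [0.0, 484.05577126729844, 236.85168958807776], [0.0, 0.0, 1.0]] [('R', [[-0.9755, -0.2193, -0.0177], [-0.0911, 0.4758, -0.8748], [0.2002, -0.8518, -0.4842]]), ('t', [0.5833, 0.1387, 1.1299])]
knob 0.74 [0.4376 0.2894 0.0164]
timer_knob 0.85 [0.5814 0.0804 0.0455]
timer_knob 0.71 [0.6252 0.305  0.0705]
off_mark 0.73 [0.5771 0.0813 0.043 ]
off_mark 0.73 [0.4407 0.2896 0.0154]
wrist [[397.6456616719393, 0.0, 317.8925787392653], [0.0, 397.6456616719393, 233.88754280324517], [0.0, 0.0, 1.0]] [('mount', [[-0.0003, -0.9536, -0.301, 0.0821], [1.0, -0.0004, 0.0004, 0.0001], [-0.0005, -0.301, 0.9536, -0.1547], [0.0, 0.0, 0.0, 1.0]])]
```

View pics/a_scene.png

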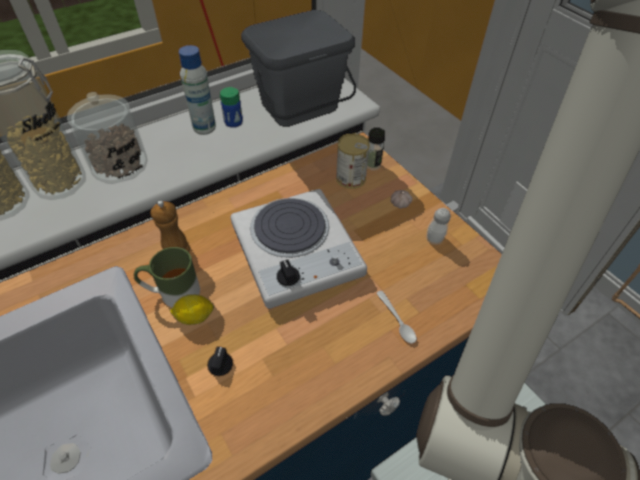

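View pics/a_side.png

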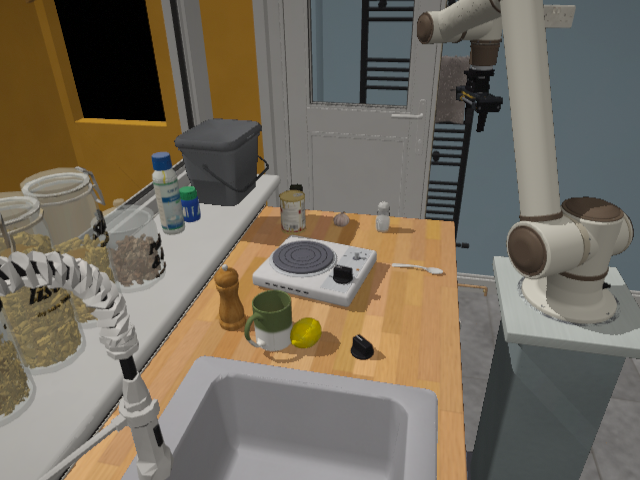

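View pics/a_wrist.png

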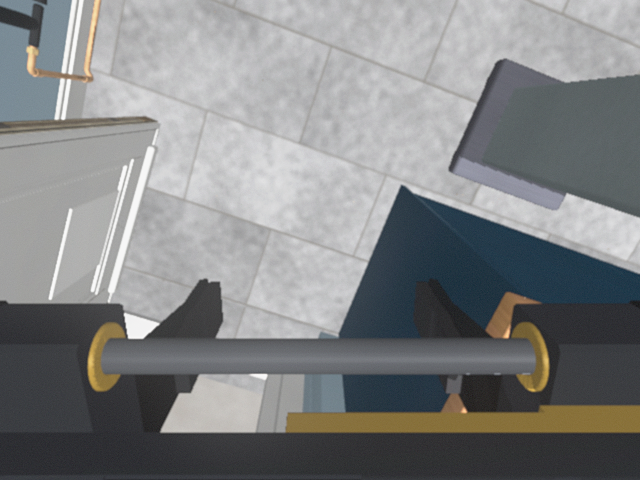

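```bash
cat > h.py <<'E'
from station import sense,capture,recognise,finish_job
import cv2,numpy as np
def cam(n):
    s=sense();c=capture(n)
    if n=='wrist':
        T=np.eye(4);T[:3,:3]=s['ee_rot'];T[:3,3]=s['tcp_pos'];W=T@c['mount']
    else:
        W=np.eye(4);W[:3,:3]=c['R'].T;W[:3,3]=-c['R'].T@c['t']
    c['W']=W;return c
def px(c,u,v,z=None):
    K=c['mtx'];r=np.array([(u-K[0,2])/K[0,0],(v-K[1,2])/K[1,1],1.])
    if z is None: d=c['depth'][int(round(v)),int(round(u))]
    else:
        w=c['W'][:3,:3]@r; d=(z-c['W'][2,3])/w[2]
    return c['W'][:3,:3]@(r*d)+c['W'][:3,3]
def proj(c,X):
    p=np.linalg.inv(c['W'])@np.append(X,1);q=c['mtx']@p[:3];return q[:2]/q[2]
def cloud(c):
    K=c['mtx'];v,u=np.mgrid[:480,:640];d=c['depth']
    P=np.stack([(u-K[0,2])/K[0,0]*d,(v-K[1,2])/K[1,1]*d,d],-1)
    P=P@c['W'][:3,:3].T+c['W'][:3,3];P[d<=0]=np.nan;return P
def crop(c,u0,v0,u1,v1,f,name):
    im=c['pixels'][v0:v1,u0:u1,::-1];cv2.imwrite('pics/'+name,cv2.resize(im,None,fx=f,fy=f,interpolation=cv2.INTER_CUBIC))
def st():
    s=sense();print(round(s['time_s'],2),np.round(s['tcp_pos'],4),np.round(s['ee_rot'],3).tolist(),'F',np.round(s['wrist_force'],2),'M',np.round(s['moment'],3),'g',round(s['gripper_width'],3),'J',np.round(s['joints'],1));return s
E
python3 - <<'E'
from h import *
c=cam('scene');crop(c,190,180,390,380,4,'b_scene.png')
P=cloud(c)
m=(np.abs(P[...,2]-0.042)<.004)&(P[...,0]>.4)&(P[...,0]<.8)&(np.abs(P[...,1])<.25)
rgb=c['pixels'].astype(int)
m&=(rgb.max(-1)-rgb.min(-1)<40)
m=cv2.morphologyEx(m.astype(np.uint8),cv2.MORPH_OPEN,np.ones((3,3)))
n,l,stt,_=cv2.connectedComponentsWithStats(m);k=1+np.argmax(stt[1:,4]);q=P[l==k]
print(len(q),cv2.minAreaRect(q[:,:2].astype(np.float32)*1000), np.median(q[:,2]))
# knob
for nme in('scene','side'):
    c=cam(nme);P=cloud(c)
    mm=(np.linalg.norm(P[...,:2]-[.437,.289],axis=-1)<.04)&(P[...,2]>.003)
    q=P[mm];print(nme,len(q),np.nanmin(q,0),np.nanmax(q,0))
    mm=(q[:,2]>.027);print(mm.sum(),np.median(q[mm],0))
    if mm.sum()>5: print(cv2.minAreaRect(q[mm][:,:2].astype(np.float32)*1000))
    g=q[:,2]<.009;print('skirt',cv2.minEnclosingCircle(q[:,:2].astype(np.float32)*1000))
    if nme=='side':crop(c,230,220,430,370,4,'b_side.png')
E
```

```text
5022 ((591.9149780273438, 29.485084533691406), (215.8518524169922, 247.01809692382812), 79.7022933959961) 0.04127961828597926
scene 550 [0.4043499  0.26043318 0.00302367] [0.46362549 0.3107325  0.03269719]
217 [0.44091416 0.28388572 0.02915555]
((441.4073486328125, 283.4115905761719), (18.511089324951172, 42.45538330078125), 47.6368293762207)
skirt ((433.0021667480469, 287.2406311035156), 30.718332290649414)
side 443 [0.40141878 0.26037911 0.003006  ] [0.47376183 0.32728995 0.03422542]
154 [0.43987869 0.28476685 0.03054894]
((440.4536437988281, 282.6631774902344), (20.784469604492188, 42.390655517578125), 47.88033676147461)
skirt ((436.8895263671875, 294.1812438964844), 37.5004997253418)
```

View pics/b_scene.png

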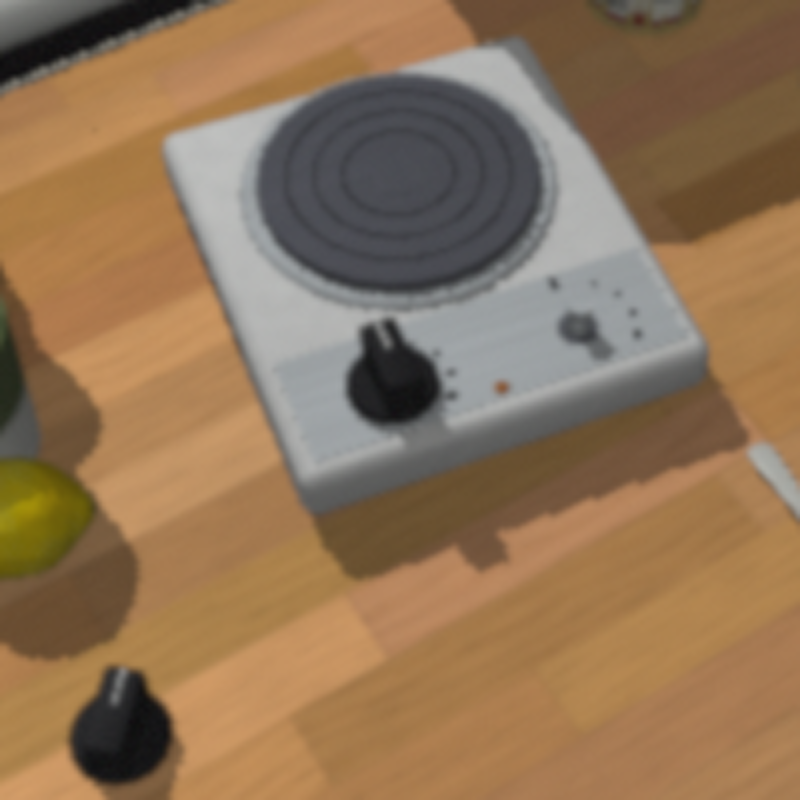

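View pics/b_side.png

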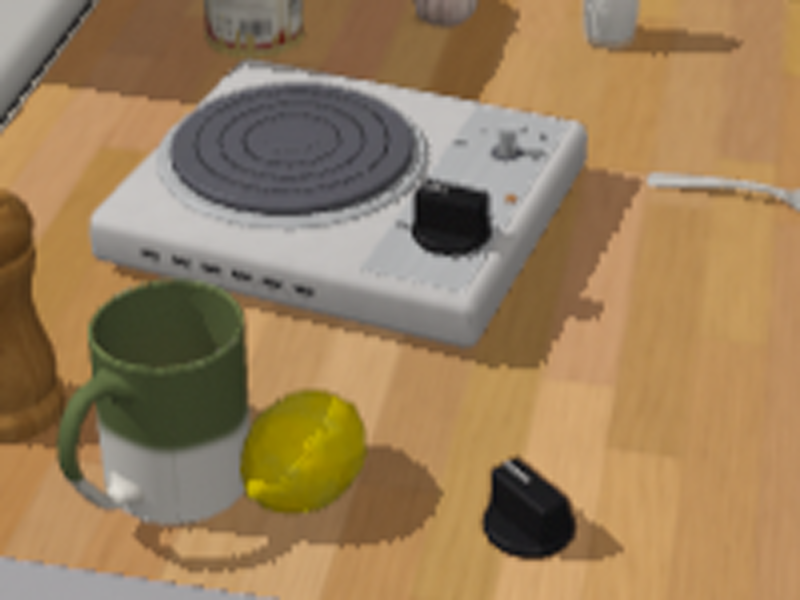

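>>> apply_moves:
  plan:
    - [[100, 0.5, 0.95, 0, 0, 0, 0.085], [100, 0.5, 0.95, 0, 0, 0, 0.085], [100, 0.5, 0.95, 0, 0, 0, 0.085], [100, 0.5, 0.95, 0, 0, 0, 0.085], [100, 0.5, 0.95, 0, 0, 0, 0.085], [100, 0.5, 0.95, 0, 0, 0, 0.085], [100, 0.5, 0.95, 0, 0, 0, 0.085], [100, 0.5, 0.95, 0, 0, 0, 0.085], [100, 0.5, 0.95, 0, 0, 0, 0.085], [100, 0.5, 0.95, 0, 0, 0, 0.085], [100, 0.5, 0.95, 0, 0, 0, 0.085], [100, 0.5, 0.95, 0, 0, 0, 0.085]]

```text
time_s: 1.8
tcp_pos: [0.3605, -0.2957, 0.2304]
ee_rot: [[-0.17, -0.985, 0.003], [-0.985, 0.17, -0.002], [0.002, -0.004, -1.0]]
wrist_force: [0.9, -0.8, 0.2]
gripper_width: 1.001
```

```bash
python3 -c "
from h import *
st()"
```

```text
1.8 [ 0.3605 -0.2957  0.2304] [[-0.17, -0.985, 0.003], [-0.985, 0.17, -0.002], [0.002, -0.004, -1.0]] F [ 0.87 -0.8   0.17] M [ 0.027  0.133 -0.01 ] g 1.001 J [-19.3   6.3 -21.    0.1 -62.5   9.4]
```

>>> apply_moves:
  plan:
    - [[100, 0.45, 0.95, -0.15, 0, 0, 0.083], [100, 0.45, 0.97, -0.15, 0, 0, 0.083], [100, 0.45, 0.97, -0.15, 0, 0, 0.083], [100, 0.45, 0.97, -0.15, 0, 0, 0.083], [100, 0.45, 0.97, -0.15, 0, 0, 0.083], [100, 0.45, 0.97, -0.15, 0, 0, 0.083], [100, 0.45, 0.97, -0.15, 0, 0, 0.083], [100, 0.45, 0.97, -0.15, 0, 0, 0.083], [100, 0.45, 0.97, -0.15, 0, 0, 0.083], [100, 0.45, 0.97, -0.15, 0, 0, 0.083], [100, 0.45, 0.97, -0.15, 0, 0, 0.083], [100, 0, 0, 0, 0, 0, 0.083]]

```text
time_s: 2.8
tcp_pos: [0.4916, -0.0119, 0.1919]
ee_rot: [[0.772, -0.635, 0.016], [-0.635, -0.772, 0.008], [0.007, -0.016, -1.0]]
wrist_force: [-0.4, 0.0, 0.0]
gripper_width: 0.999
```

```bash
python3 -c "
from h import *
st()
c=cam('wrist');cv2.imwrite('pics/c.png',c['pixels'][:,:,::-1])
np.savez('c.npz',**c)
"
```

```text
2.8 [ 0.4916 -0.0119  0.1919] [[0.772, -0.635, 0.016], [-0.635, -0.772, 0.008], [0.007, -0.016, -1.0]] F [-0.44  0.04  0.01] M [-0.092  0.166  0.005] g 0.999 J [ 17.5  10.6 -21.7  -0.2 -56.7  33.2]
```

View pics/c.png

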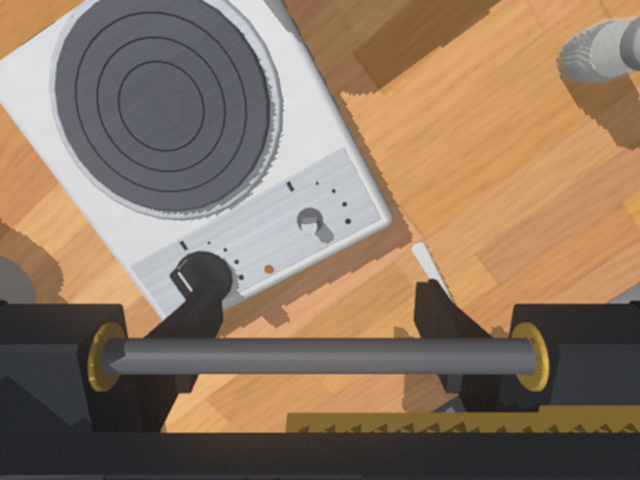

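```bash
python3 - <<'E'
from h import *
c=dict(np.load('c.npz'))
im=c['pixels'][160:280,250:410,::-1]
cv2.imwrite('pics/c2.png',cv2.resize(im,None,fx=5,fy=5,interpolation=cv2.INTER_CUBIC))
P=cloud(c)
# tip depth
for v in range(205,240,3): print(v,[int(1000*P[v,u,2]) if np.isfinite(P[v,u,2]) else -1 for u in range(294,330,3)])
E
```

```text
205 [43, 42, 42, 42, 43, 44, 43, 42, 42, 43, 42, 42]
208 [42, 44, 44, 44, 43, 43, 43, 43, 42, 43, 43, 41]
211 [42, 41, 44, 44, 43, 44, 44, 43, 45, 44, 44, 42]
214 [44, 43, 43, 42, 44, 43, 44, 43, 44, 44, 42, 42]
217 [43, 44, 44, 44, 44, 44, 45, 46, 44, 44, 43, 43]
220 [43, 44, 44, 52, 53, 54, 54, 56, 43, 44, -1, 43]
223 [42, 43, 44, 60, 62, 62, 62, 63, 44, 43, 43, 43]
226 [42, 43, 43, 63, 63, 62, 62, 62, 43, 43, 42, 43]
229 [43, 43, 43, 61, 62, 61, 62, 62, 43, 43, 44, 44]
232 [43, 43, 42, 61, 62, 62, 62, 43, 44, 43, 44, 43]
235 [42, 43, 42, 43, 43, 43, 43, 43, 43, 43, 40, 43]
238 [44, 44, 42, 44, 43, 42, 43, 42, 42, 43, 43, 44]
```

View pics/c2.png

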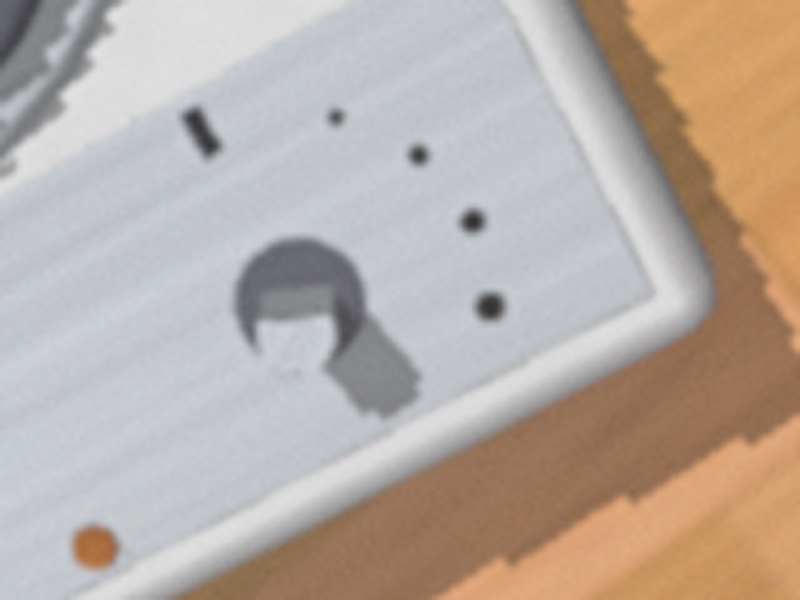

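```bash
python3 - <<'E'
from h import *
c=dict(np.load('c.npz'))
def rect(c,z,cx,cy,half,n,name):
    g=np.linspace(-half,half,n)
    X,Y=np.meshgrid(cx-g*-1,cy+g)  # col -> -y ; row -> -x
    pts=np.stack([cx-np.repeat(g,n),cy-np.tile(g,n),np.full(n*n,z)],1)
    q=(np.c_[pts,np.ones(len(pts))]@np.linalg.inv(c['W']).T)[:,:3]@c['mtx'].T
    m=(q[:,:2]/q[:,2:]).astype(np.float32).reshape(n,n,2)
    cv2.imwrite(name,cv2.remap(c['pixels'][:,:,::-1],m[...,0],m[...,1],cv2.INTER_CUBIC))
# 0.05mm.. scales
rect(c,.062,.4965,-.004,.015,600,'pics/d_tip.png')   # 20 px/mm
rect(c,.042,.4965,-.004,.05,600,'pics/d_strip.png')   # 6 px/mm
# timer knob
P=cloud(c)
for v,u,z,n in [(226,309,.062,'tipguess'),(186,290.5,.042,'offmark'),]:
    print(n,px(c,u,v,z))
E
```

```text
tipguess [ 0.49841233 -0.00483078  0.062     ]
offmark [ 0.528339   -0.01010157  0.042     ]
```

View pics/d_tip.png

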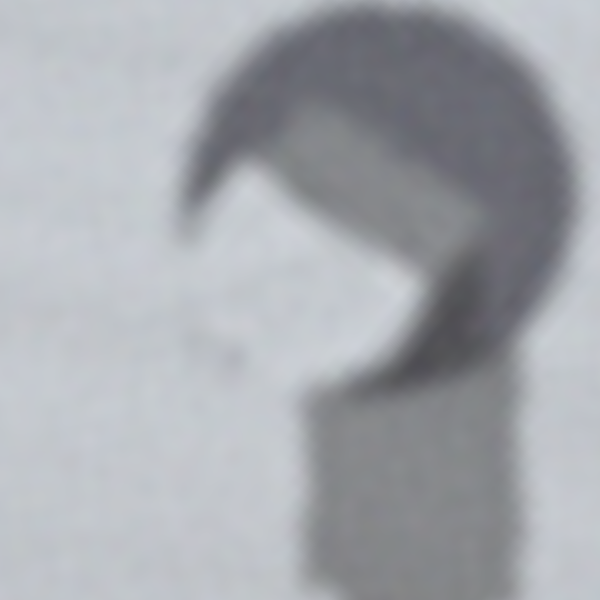

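View pics/d_strip.png

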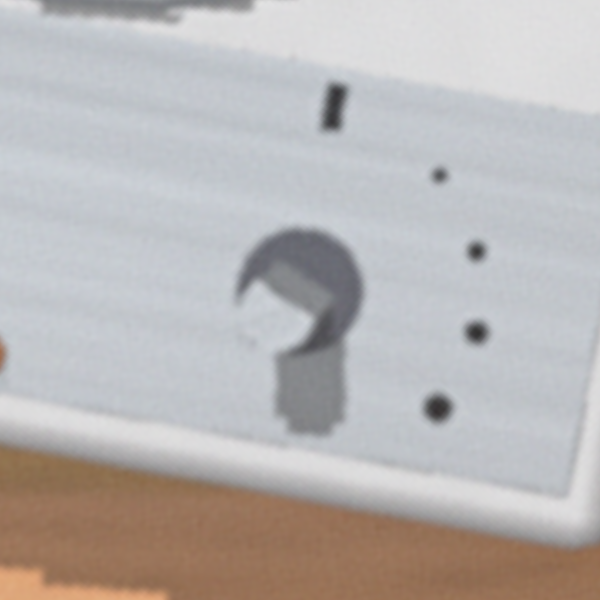

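```bash
python3 - <<'E'
from h import *
for n in('scene','side'):
    c=cam(n)
    for l in ['mug','lemon','pepper_mill']:
        for r in recognise(l,c)[:1]: print(n,l,round(r['score'],2),np.round(c['W'][:3,:3]@r['at']+c['W'][:3,3],3))
P=cloud(c)
m=(P[...,2]>.06)&(P[...,2]<.13)&(P[...,0]>.3)&(P[...,0]<.7)&(P[...,1]>.12)&(P[...,1]<.5)
q=P[m];print(q.min(0),q.max(0))
m=(P[...,2]>.02)&(P[...,2]<.06)&(P[...,0]>.47)&(P[...,0]<.7)&(P[...,1]>.17)&(P[...,1]<.5)
q=P[m];print(q.min(0),q.max(0))
E
```

```text
scene mug 0.97 [0.64  0.286 0.067]
scene lemon 0.83 [0.55  0.282 0.05 ]
scene pepper_mill 0.75 [0.716 0.243 0.102]
side mug 0.82 [0.625 0.306 0.07 ]
side lemon 0.73 [0.555 0.299 0.045]
side pepper_mill 0.9 [0.725 0.265 0.071]
[0.55181986 0.2405424  0.06000387] [0.66462983 0.35106594 0.10346287]
[0.52626939 0.24139935 0.02004928] [0.66251613 0.34936938 0.05998533]
```

>>> apply_moves:
  plan:
    - [[100, -0.17, 0.98, -0.1, -0.008, 0.016, -0.025], [100, -0.17, 0.98, -0.1, 0, 0, -0.025], [100, -0.17, 0.98, -0.2, 0, 0, 0], [100, -0.17, 0.98, -0.2, 0, 0, 0], [100, -0.17, 0.98, -0.2, 0, 0, 0], [100, -0.17, 0.98, -0.2, 0, 0, 0], [100, -0.17, 0.98, -0.2, 0, 0, 0], [100, -0.17, 0.98, -0.2, 0, 0, 0], [100, -0.17, 0.98, -0.2, 0, 0, 0], [100, -0.17, 0.98, -0.2, 0, 0, 0], [100, -0.17, 0.98, -0.2, 0, 0, 0], [100, -0.17, 0.98, -0.2, 0, 0, 0]]

```text
time_s: 4.25
tcp_pos: [0.4373, 0.2821, 0.1392]
ee_rot: [[0.714, -0.701, 0.007], [-0.701, -0.714, 0.002], [0.003, -0.006, -1.0]]
wrist_force: [0.2, -1.0, 0.9]
gripper_width: 1.001
```

```bash
cat >> h.py <<'E'
def rect(c,z,cx,cy,half,n,name):
    g=np.linspace(-half,half,n)
    pts=np.stack([cx-np.repeat(g,n),cy-np.tile(g,n),np.full(n*n,z)],1)
    q=(np.c_[pts,np.ones(len(pts))]@np.linalg.inv(c['W']).T)[:,:3]@c['mtx'].T
    m=(q[:,:2]/q[:,2:]).astype(np.float32).reshape(n,n,2)
    cv2.imwrite(name,cv2.remap(c['pixels'][:,:,::-1],m[...,0],m[...,1],cv2.INTER_CUBIC))
E
python3 - <<'E'
from h import *
st()
c=cam('wrist');cv2.imwrite('pics/e.png',c['pixels'][:,:,::-1]);np.savez('e.npz',**c)
rect(c,.030,.441,.283,.03,600,'pics/e_top.png')
P=cloud(c)
q=P[(P[...,2]>.026)&(P[...,2]<.034)&(np.linalg.norm(P[...,:2]-[.441,.283],axis=-1)<.035)]
print(len(q),cv2.minAreaRect(q[:,:2].astype(np.float32)*1000))
q=P[(P[...,2]>.004)&(P[...,2]<.034)&(np.linalg.norm(P[...,:2]-[.441,.283],axis=-1)<.035)]
print(len(q),cv2.minEnclosingCircle(q[:,:2].astype(np.float32)*1000))
E
```

```text
4.25 [0.4373 0.2821 0.1392] [[0.714, -0.701, 0.007], [-0.701, -0.714, 0.002], [0.003, -0.006, -1.0]] F [ 0.24 -0.96  0.87] M [-0.014  0.091 -0.045] g 1.001 J [ 50.8  16.9 -21.9   0.3 -50.9  -5.5]
1562 ((443.197998046875, 282.9710388183594), (18.969058990478516, 41.91914367675781), 48.79156494140625)
3141 ((443.265625, 282.9291076660156), 23.528141021728516)
```

View pics/e.png

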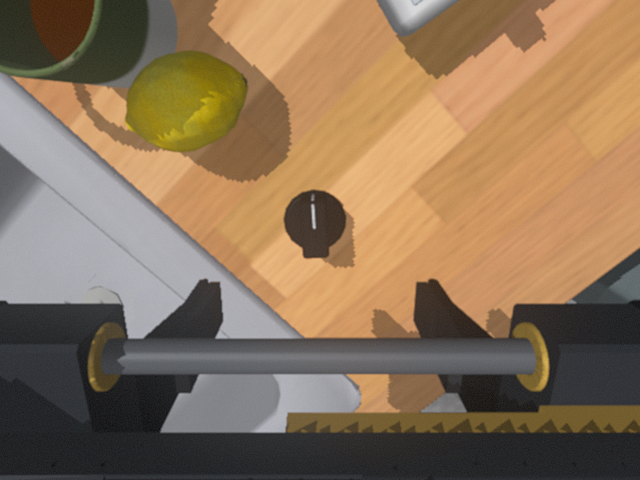

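View pics/e_top.png

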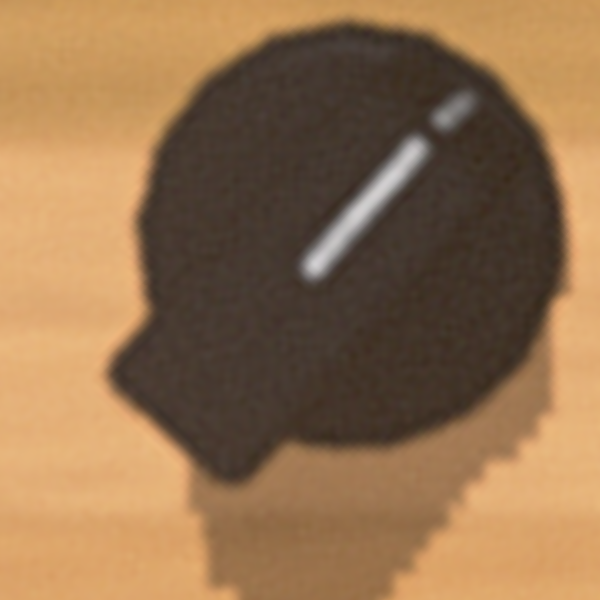

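>>> apply_moves:
  plan:
    - [[100, 0.24, 0.04, -0.5, -0.002, 0.007, 0.058], [100, 0, 0, -0.5, 0, 0, 0], [100, 0, 0, -0.5, 0, 0, 0], [100, 0, 0, -0.5, 0, 0, 0], [100, 0, 0, -0.5, 0, 0, 0], [100, 0, 0, -0.5, 0, 0, 0], [100, 0, 0, -0.5, 0, 0, 0], [100, 0, 0, -0.3, 0, 0, 0], [60, 0, 0, 0, 0, 0, 0]]

```text
time_s: 5.05
tcp_pos: [0.446, 0.2871, 0.0411]
ee_rot: [[0.754, -0.657, 0.004], [-0.657, -0.754, 0.005], [-0.0, -0.007, -1.0]]
wrist_force: [-0.2, -0.5, 1.0]
gripper_width: 0.977
```

```bash
python3 -c "
from h import *
st()"
```

```text
5.05 [0.446  0.2871 0.0411] [[0.754, -0.657, 0.004], [-0.657, -0.754, 0.005], [-0.0, -0.007, -1.0]] F [-0.2  -0.5   0.98] M [-0.097  0.168  0.032] g 0.977 J [ 50.3  25.4 -26.3   0.  -37.9  -1.4]
```

>>> apply_moves:
  plan:
    - [[60, -0.11, -0.16, -0.3, -0.003, 0.003, 0], [60, 0, 0, -0.3, 0, 0, 0], [60, 0, 0, -0.2, 0, 0, 0], [60, 0, 0, 0, 0, 0, 0]]

```text
time_s: 5.38
tcp_pos: [0.444, 0.2827, 0.0209]
ee_rot: [[0.753, -0.658, 0.003], [-0.658, -0.753, 0.004], [-0.0, -0.005, -1.0]]
wrist_force: [-0.1, -0.4, 0.2]
gripper_width: 0.704
```

```bash
python3 -c "
from h import *
st()"
```

```text
5.38 [0.444  0.2827 0.0209] [[0.753, -0.658, 0.003], [-0.658, -0.753, 0.004], [-0.0, -0.005, -1.0]] F [-0.09 -0.42  0.19] M [-0.107  0.182  0.03 ] g 0.704 J [ 50.2  27.  -27.7   0.  -35.   -1.3]
```

Centred within 1 mm. Down 3 mm more and close.

>>> apply_moves:
  plan:
    - [[60, -0.02, 0, -0.14, 0, 0, 0], [20, 0, 0, 0, 0, 0, 0], [0, 0, 0, 0, 0, 0, 0], [0, 0, 0, 0, 0, 0, 0], [0, 0, 0, 0, 0, 0, 0], [0, 0, 0, 0, 0, 0, 0], [0, 0, 0, 0, 0, 0, 0]]

```text
time_s: 5.97
tcp_pos: [0.4443, 0.2838, 0.0183]
ee_rot: [[0.754, -0.657, 0.005], [-0.657, -0.754, 0.006], [0.0, -0.008, -1.0]]
wrist_force: [0.2, -0.2, -0.2]
gripper_width: 0.236
```

```bash
python3 -c "
from h import *
st()
c=cam('side');crop(c,300,290,430,380,6,'f.png')"
```

```text
5.97 [0.4443 0.2838 0.0183] [[0.754, -0.657, 0.005], [-0.657, -0.754, 0.006], [0.0, -0.008, -1.0]] F [ 0.17 -0.15 -0.24] M [-0.072  0.156  0.043] g 0.236 J [ 50.2  27.3 -27.9   0.  -34.4  -1.3]
```

View pics/f.png

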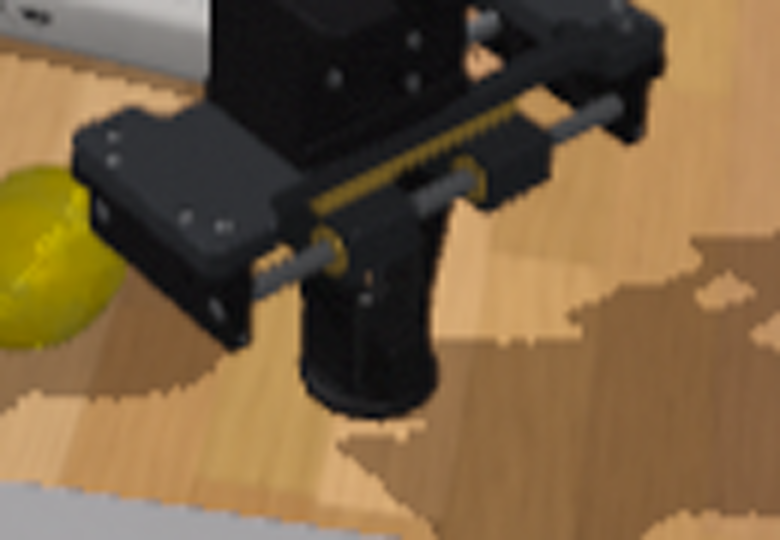

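>>> apply_moves:
  plan:
    - [[0, 0, 0, 0.5, -0.004, 0.004, 0], [0, 0, 0, 0.9, 0, 0, 0], [0, 0, 0, 0.9, 0, 0, 0], [0, 0, 0, 0.9, 0, 0, 0], [0, 0, 0, 0.9, 0, 0, 0], [0, 0.1, -0.5, 0.4, 0, 0, 0], [0, 0.2, -0.95, 0, 0, 0, 0], [0, 0.2, -0.95, 0, 0, 0, 0], [0, 0.2, -0.95, 0, 0, 0, 0], [0, 0.2, -0.95, 0, 0, 0, 0], [0, 0.2, -0.95, 0, 0, 0, 0], [0, 0.2, -0.95, 0, 0, 0, 0]]

```text
time_s: 7.02
tcp_pos: [0.4743, 0.1216, 0.1346]
ee_rot: [[0.758, -0.652, -0.001], [-0.652, -0.758, 0.0], [-0.001, 0.001, -1.0]]
wrist_force: [0.4, 0.3, -0.5]
gripper_width: 0.213
```

```bash
python3 -c "
from h import *
st()"
```

```text
7.02 [0.4743 0.1216 0.1346] [[0.758, -0.652, -0.001], [-0.652, -0.758, 0.0], [-0.001, 0.001, -1.0]] F [ 0.41  0.34 -0.54] M [-0.006  0.126  0.037] g 0.213 J [ 33.4  14.6 -25.9  -0.1 -49.5  16. ]
```

>>> apply_moves:
  plan:
    - [[0, 0.2, -0.9, 0, 0, 0, 0.04], [0, 0.2, -0.9, 0, 0, 0, 0.04], [0, 0.2, -0.9, 0, 0, 0, 0.04], [0, 0.2, -0.9, 0, 0, 0, 0.04], [0, 0.2, -0.8, 0, 0, 0, 0], [0, 0, -0.3, 0, 0, 0, 0], [0, 0, 0, 0, 0, 0, 0], [0, 0, 0, 0, 0, 0, 0]]

```text
time_s: 7.68
tcp_pos: [0.4943, -0.0109, 0.1309]
ee_rot: [[0.851, -0.525, -0.01], [-0.525, -0.851, -0.002], [-0.008, 0.007, -1.0]]
wrist_force: [0.6, 0.4, -0.9]
gripper_width: 0.209
```

```bash
python3 -c "
from h import *
st();st()
c=cam('side');crop(c,270,190,400,290,6,'g.png')
c=cam('scene');crop(c,270,190,400,290,6,'g2.png')
c=cam('wrist');cv2.imwrite('pics/g3.png',c['pixels'][:,:,::-1]);np.savez('g.npz',**c)
"
```

```text
7.68 [ 0.4943 -0.0109  0.1309] [[0.851, -0.525, -0.01], [-0.525, -0.851, -0.002], [-0.008, 0.007, -1.0]] F [ 0.65  0.43 -0.87] M [-0.008  0.104  0.031] g 0.209 J [ 17.5  15.6 -25.2  -0.1 -49.9  40.9]
7.68 [ 0.4943 -0.0109  0.1309] [[0.851, -0.525, -0.01], [-0.525, -0.851, -0.002], [-0.008, 0.007, -1.0]] F [ 0.65  0.43 -0.87] M [-0.008  0.104  0.031] g 0.209 J [ 17.5  15.6 -25.2  -0.1 -49.9  40.9]
```

View pics/g.png

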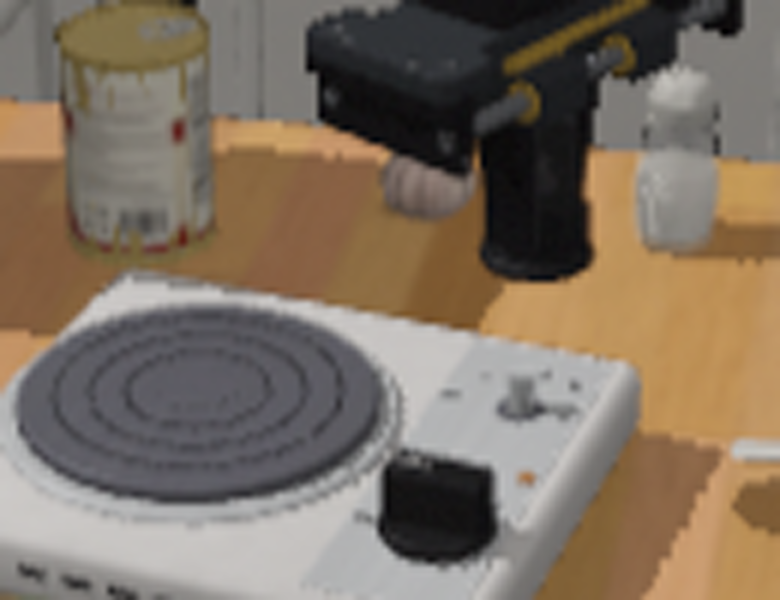

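View pics/g3.png

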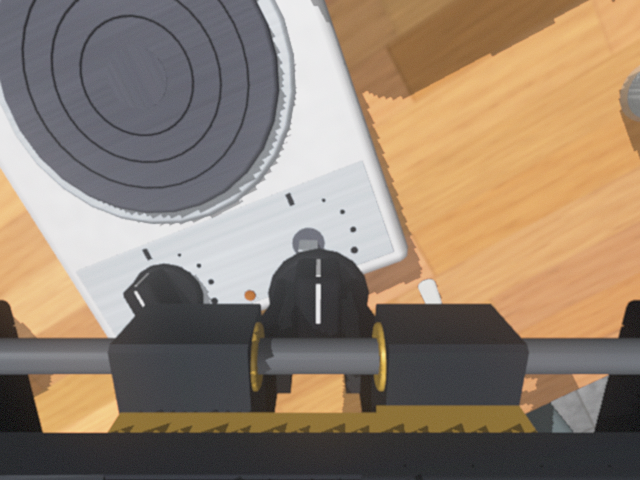

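```bash
python3 - <<'E'
from h import *
from scipy.optimize import least_squares
for f,guess in (('c.npz',[(334,107),(439,175),(476,251),(476,332),(437,408)]),('g.npz',None)):
    c=dict(np.load(f))
    # blobs: predicted world positions from first picture
    W0=[np.array([.4965+(300-v)/6000,-.004+(300-u)/6000,.042]) for u,v in [(334,107),(439,175),(476,251),(476,332),(437,408)]]
    g=cv2.cvtColor(c['pixels'],cv2.COLOR_RGB2GRAY).astype(float)
    out=[]
    for X in W0:
        u,v=proj(c,X);
        for r in (9,6):
            a,b=int(round(u)),int(round(v))
            w=g[b-r:b+r+1,a-r:a+r+1];w=np.clip(np.percentile(w,60)-20-w,0,None)
            vv,uu=np.mgrid[b-r:b+r+1,a-r:a+r+1];u=(uu*w).sum()/w.sum();v=(vv*w).sum()/w.sum()
        out.append(px(c,u,v,.042)[:2])
    out=np.array(out);print(f,np.round(out,4).tolist())
    s=least_squares(lambda p:np.linalg.norm(out[1:]-p[:2],axis=1)-p[2],[.498,-.004,.029]).x
    print('circle',s,'off',out[0]-s[:2],np.linalg.norm(out[0]-s[:2]),np.degrees(np.arctan2(*(out[0]-s[:2])[::-1])))
    print([np.degrees(np.arctan2(*(o-s[:2])[::-1])).round(1) for o in out])
E
```

```text
c.npz [[0.5287, -0.0097], [0.5173, -0.0274], [0.5046, -0.0335], [0.491, -0.0335], [0.4784, -0.0271]]
circle [ 0.49799125 -0.00402537  0.03025253] off [ 0.03069305 -0.00567973] 0.031214142638202373 -10.483950823225886
[np.float64(-10.5), np.float64(-50.4), np.float64(-77.4), np.float64(-103.3), np.float64(-130.3)]
g.npz [[0.5285, -0.0098], [0.517, -0.0274], [0.5044, -0.0336], [0.4907, -0.0335], [0.4781, -0.027]]
circle [ 0.49780025 -0.00453198  0.0298374 ] off [ 0.03066053 -0.0052409 ] 0.031105230971816538 -9.70000076778988
[np.float64(-9.7), np.float64(-50.0), np.float64(-77.3), np.float64(-103.7), np.float64(-131.3)]
```

>>> apply_moves:
  plan:
    - [[0, 0.15, 0.26, -0.4, 0.002, -0.01, 0], [0, 0, 0, -0.4, 0, 0, 0], [0, 0, 0, -0.4, 0, 0, 0], [0, 0, 0, -0.2, 0, 0, 0], [0, 0, 0, 0, 0, 0, 0]]

```text
time_s: 8.25
tcp_pos: [0.4993, 0.0019, 0.0963]
ee_rot: [[0.856, -0.516, 0.005], [-0.516, -0.856, 0.002], [0.003, -0.004, -1.0]]
wrist_force: [-0.0, 0.8, -1.3]
gripper_width: 0.215
```

```bash
python3 -c "
from h import *
st()
"
```

```text
8.25 [0.4993 0.0019 0.0963] [[0.856, -0.516, 0.005], [-0.516, -0.856, 0.002], [0.003, -0.004, -1.0]] F [-0.03  0.81 -1.25] M [-0.107  0.149 -0.016] g 0.215 J [ 18.9  18.3 -27.5  -0.  -43.9  40.1]
```

>>> apply_moves:
  plan:
    - [[0, -0.04, -0.15, 0, -0.001, 0.003, 0], [0, 0, 0, 0, 0, 0, 0], [0, 0, 0, 0, 0, 0, 0]]

```text
time_s: 8.5
tcp_pos: [0.4986, -0.0009, 0.097]
ee_rot: [[0.858, -0.514, 0.003], [-0.514, -0.858, 0.001], [0.002, -0.002, -1.0]]
wrist_force: [-0.3, -0.3, -0.5]
gripper_width: 0.214
```

```bash
python3 -c "
from h import *
st();c=cam('wrist');st()
"
```

```text
8.5 [ 0.4986 -0.0009  0.097 ] [[0.858, -0.514, 0.003], [-0.514, -0.858, 0.001], [0.002, -0.002, -1.0]] F [-0.32 -0.3  -0.53] M [-0.118  0.185 -0.007] g 0.214 J [ 18.6  18.2 -27.4   0.  -44.2  40.5]
8.55 [ 0.4986 -0.0009  0.0971] [[0.858, -0.514, 0.003], [-0.514, -0.858, 0.001], [0.002, -0.002, -1.0]] F [ 0.38 -0.1   0.27] M [-0.052  0.165  0.028] g 0.222 J [ 18.6  18.2 -27.4   0.  -44.2  40.5]
```

>>> apply_moves:
  plan:
    - [[0, -0.02, -0.14, 0, 0, 0.002, 0], [0, 0, 0, 0, 0, 0, 0], [0, 0, 0, -0.15, 0, 0, 0], [0, 0, 0, -0.15, 0, 0, 0], [0, 0, 0, 0, 0, 0, 0]]

```text
time_s: 8.97
tcp_pos: [0.4989, -0.0049, 0.0904]
ee_rot: [[0.857, -0.515, 0.004], [-0.515, -0.857, 0.002], [0.002, -0.004, -1.0]]
wrist_force: [0.6, -0.3, -0.6]
gripper_width: 0.214
```

```bash
python3 -c "
from h import *
st()
c=cam('wrist');cv2.imwrite('pics/h3.png',c['pixels'][:,:,::-1])
c=cam('side');crop(c,300,200,400,275,8,'h.png')
c=cam('scene');crop(c,270,190,400,290,6,'h2.png')
"
```

```text
8.97 [ 0.4989 -0.0049  0.0904] [[0.857, -0.515, 0.004], [-0.515, -0.857, 0.002], [0.002, -0.004, -1.0]] F [ 0.6  -0.29 -0.58] M [-0.041  0.16   0.003] g 0.214 J [ 18.1  18.8 -27.8  -0.1 -43.1  41. ]
```

View pics/h.png

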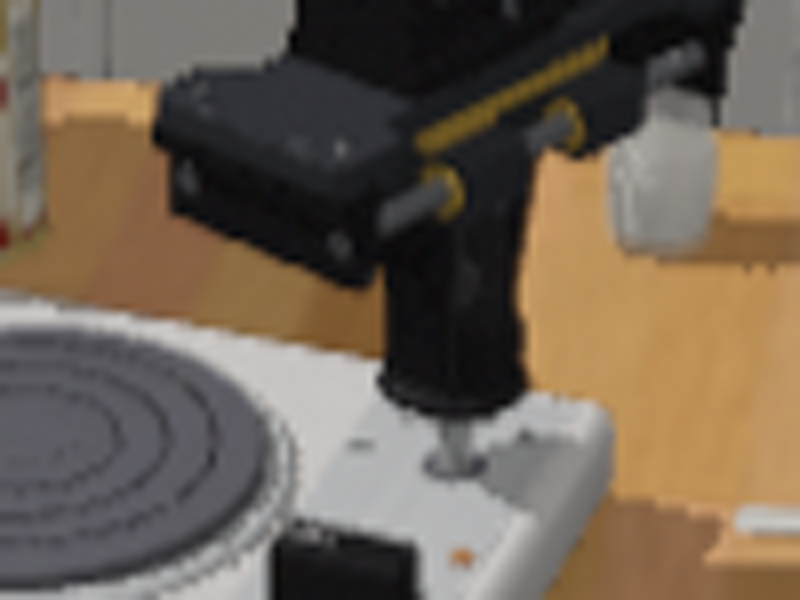

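View pics/h2.png

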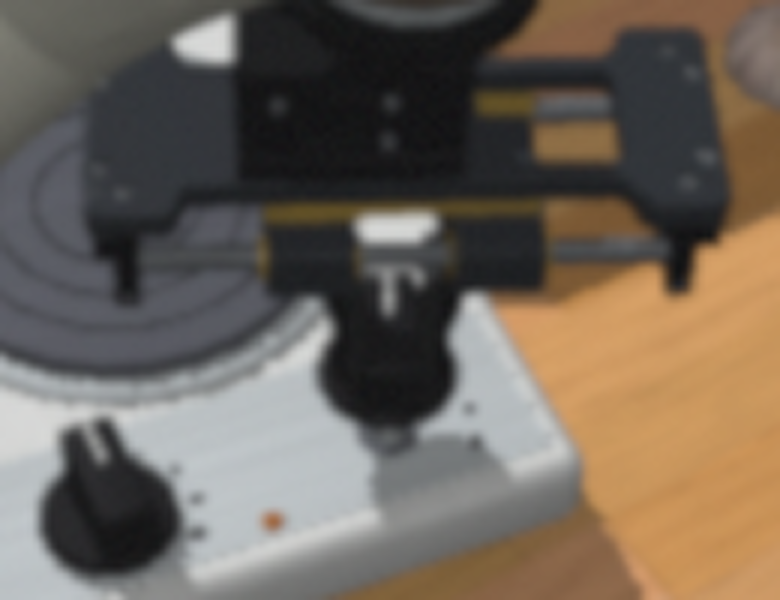

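>>> apply_moves:
  plan:
    - [[0, -0.03, 0.02, 0, -0.001, 0.003, 0], [0, 0, 0, -0.1, 0, 0, 0], [0, 0, 0, -0.1, 0, 0, 0], [0, 0, 0, -0.1, 0, 0, 0], [0, 0, 0, -0.1, 0, 0, 0]]

```text
time_s: 9.53
tcp_pos: [0.4991, -0.004, 0.0807]
ee_rot: [[0.858, -0.514, 0.003], [-0.514, -0.858, 0.001], [0.002, -0.003, -1.0]]
wrist_force: [-0.3, -0.3, -1.0]
gripper_width: 0.218
```

```bash
python3 -c "
from h import *
st()
"
```

```text
9.53 [ 0.4991 -0.004   0.0807] [[0.858, -0.514, 0.003], [-0.514, -0.858, 0.001], [0.002, -0.003, -1.0]] F [-0.33 -0.33 -0.96] M [-0.113  0.139 -0.024] g 0.218 J [ 18.2  19.6 -28.4  -0.  -41.8  40.9]
```

>>> apply_moves:
  plan:
    - [[0, -0.03, 0, -0.08, 0, 0, 0], [0, 0, 0, -0.08, 0, 0, 0], [0, 0, 0, 0, 0, 0, 0]]

```text
time_s: 9.78
tcp_pos: [0.4978, -0.0046, 0.0761]
ee_rot: [[0.858, -0.513, 0.001], [-0.513, -0.858, -0.0], [0.001, -0.0, -1.0]]
wrist_force: [0.9, -1.2, -0.2]
gripper_width: 0.215
```

```bash
python3 -c "
from h import *
st()
"
```

```text
9.78 [ 0.4978 -0.0046  0.0761] [[0.858, -0.513, 0.001], [-0.513, -0.858, -0.0], [0.001, -0.0, -1.0]] F [ 0.88 -1.23 -0.19] M [-0.56   0.1    0.002] g 0.215 J [ 18.2  20.  -28.8   0.1 -41.2  40.9]
```

>>> apply_moves:
  plan:
    - [[0, 0, -0.01, -0.08, 0, 0, 0], [0, 0, 0, -0.06, 0, 0, 0], [0, 0, 0, 0, 0, 0, 0]]

```text
time_s: 10.03
tcp_pos: [0.4977, -0.005, 0.0721]
ee_rot: [[0.858, -0.513, 0.001], [-0.513, -0.858, -0.0], [0.001, -0.0, -1.0]]
wrist_force: [-0.5, -0.0, 1.6]
gripper_width: 0.216
```

```bash
python3 -c "
from h import *
st()
"
```

```text
10.03 [ 0.4977 -0.005   0.0721] [[0.858, -0.513, 0.001], [-0.513, -0.858, -0.0], [0.001, -0.0, -1.0]] F [-0.53 -0.04  1.57] M [-0.238  0.228 -0.016] g 0.216 J [ 18.2  20.3 -29.    0.1 -40.6  40.9]
```

>>> apply_moves:
  plan:
    - [[0, 0, 0, -0.06, 0, 0, 0], [0, 0, 0, 0, 0, 0, 0]]

```text
time_s: 10.2
tcp_pos: [0.4983, -0.0052, 0.0709]
ee_rot: [[0.858, -0.513, 0.002], [-0.513, -0.858, -0.001], [0.002, -0.0, -1.0]]
wrist_force: [-0.2, -2.5, -1.3]
gripper_width: 0.214
```

```bash
python3 -c "
from h import *
st()
"
```

```text
10.2 [ 0.4983 -0.0052  0.0709] [[0.858, -0.513, 0.002], [-0.513, -0.858, -0.001], [0.002, -0.0, -1.0]] F [-0.22 -2.55 -1.33] M [-0.647 -0.1   -0.007] g 0.214 J [ 18.2  20.4 -29.1   0.1 -40.4  40.9]
```

>>> apply_moves:
  plan:
    - [[0, 0, -0.01, -0.05, 0, 0, 0], [0, 0, 0, 0, 0, 0, 0]]

```text
time_s: 10.37
tcp_pos: [0.4984, -0.0054, 0.0694]
ee_rot: [[0.858, -0.513, 0.003], [-0.513, -0.858, -0.0], [0.002, -0.001, -1.0]]
wrist_force: [0.2, -0.6, -0.6]
gripper_width: 0.211
```

```bash
python3 -c "
from h import *
st()
"
```

```text
10.37 [ 0.4984 -0.0054  0.0694] [[0.858, -0.513, 0.003], [-0.513, -0.858, -0.0], [0.002, -0.001, -1.0]] F [ 0.18 -0.55 -0.56] M [-0.272  0.054 -0.056] g 0.211 J [ 18.1  20.6 -29.2   0.1 -40.1  40.9]
```

>>> apply_moves:
  plan:
    - [[0, 0, 0, -0.06, 0, 0, 0], [0, 0, 0, -0.06, 0, 0, 0]]

```text
time_s: 10.53
tcp_pos: [0.4984, -0.0054, 0.0664]
ee_rot: [[0.858, -0.513, 0.003], [-0.513, -0.858, -0.0], [0.002, -0.001, -1.0]]
wrist_force: [-0.8, -0.7, 3.8]
gripper_width: 0.214
```

```bash
python3 -c "
from h import *
st()
"
```

```text
10.53 [ 0.4984 -0.0054  0.0664] [[0.858, -0.513, 0.003], [-0.513, -0.858, -0.0], [0.002, -0.001, -1.0]] F [-0.76 -0.68  3.78] M [-0.187  0.436 -0.052] g 0.214 J [ 18.1  20.8 -29.3   0.1 -39.7  40.9]
```

>>> apply_moves:
  plan:
    - [[0, 0, 0, -0.06, 0, 0, 0], [0, 0, 0, -0.06, 0, 0, 0]]

```text
time_s: 10.7
tcp_pos: [0.4985, -0.0053, 0.0634]
ee_rot: [[0.858, -0.513, 0.003], [-0.513, -0.858, -0.0], [0.003, -0.001, -1.0]]
wrist_force: [0.1, -1.5, 0.1]
gripper_width: 0.214
```

```bash
python3 -c "
from h import *
st()
"
```

```text
10.7 [ 0.4985 -0.0053  0.0634] [[0.858, -0.513, 0.003], [-0.513, -0.858, -0.0], [0.003, -0.001, -1.0]] F [ 0.12 -1.5   0.1 ] M [-0.556  0.077  0.009] g 0.214 J [ 18.1  21.1 -29.5   0.1 -39.2  40.9]
```

Past the catch; seat it.

>>> apply_moves:
  plan:
    - [[0, 0, 0, -0.06, 0, 0, 0], [0, 0, 0, -0.06, 0, 0, 0]]

```text
time_s: 10.87
tcp_pos: [0.4987, -0.0054, 0.0619]
ee_rot: [[0.859, -0.512, 0.003], [-0.512, -0.859, -0.001], [0.003, -0.0, -1.0]]
wrist_force: [-7.4, 2.1, 23.3]
gripper_width: 0.214
```

```bash
python3 -c "
from h import *
st()
"
```

```text
10.87 [ 0.4987 -0.0054  0.0619] [[0.859, -0.512, 0.003], [-0.512, -0.859, -0.001], [0.003, -0.0, -1.0]] F [-7.37  2.06 23.33] M [ 0.449  2.405 -0.009] g 0.214 J [ 18.1  21.3 -29.6   0.2 -39.1  40.9]
```

>>> apply_moves:
  plan:
    - [[0, 0, 0, 0.01, 0, 0, 0], [0, 0, 0, 0, 0, 0, 0.06], [0, 0, 0, 0, 0, 0, 0.06], [0, 0, 0, 0, 0, 0, 0.06]]

```text
time_s: 11.2
tcp_pos: [0.499, -0.0054, 0.0626]
ee_rot: [[0.939, -0.343, 0.004], [-0.343, -0.939, -0.001], [0.004, -0.001, -1.0]]
wrist_force: [-0.8, -0.7, 1.1]
gripper_width: 0.215
```

```bash
python3 -c "
from h import *
s=st();R=s['ee_rot'];print(np.degrees(np.arctan2(R[1,0],R[0,0])))
"
```

```text
11.2 [ 0.499  -0.0054  0.0626] [[0.939, -0.343, 0.004], [-0.343, -0.939, -0.001], [0.004, -0.001, -1.0]] F [-0.79 -0.71  1.07] M [-0.156  0.238 -0.066] g 0.215 J [ 18.1  21.2 -29.6   0.2 -39.   51.7]
-20.08015179224352
```

>>> apply_moves:
  plan:
    - [[0, 0, 0, 0, 0, 0, 0.05], [0, 0, 0, 0, 0, 0, 0.05], [0, 0, 0, 0, 0, 0, 0.02], [0, 0, 0, 0, 0, 0, 0]]

```text
time_s: 11.53
tcp_pos: [0.499, -0.0052, 0.0625]
ee_rot: [[0.975, -0.222, 0.004], [-0.222, -0.975, 0.0], [0.004, -0.001, -1.0]]
wrist_force: [-0.6, -1.3, 2.6]
gripper_width: 0.22
```

```bash
python3 -c "
from h import *
s=st();R=s['ee_rot'];print(np.degrees(np.arctan2(R[1,0],R[0,0])))
c=cam('wrist');cv2.imwrite('pics/i3.png',c['pixels'][:,:,::-1])
"
```

```text
11.53 [ 0.499  -0.0052  0.0625] [[0.975, -0.222, 0.004], [-0.222, -0.975, 0.0], [0.004, -0.001, -1.0]] F [-0.59 -1.27  2.61] M [-0.318  0.324  0.02 ] g 0.22 J [ 18.1  21.2 -29.5   0.1 -39.   59. ]
-12.80669250558081
```

View pics/i3.png

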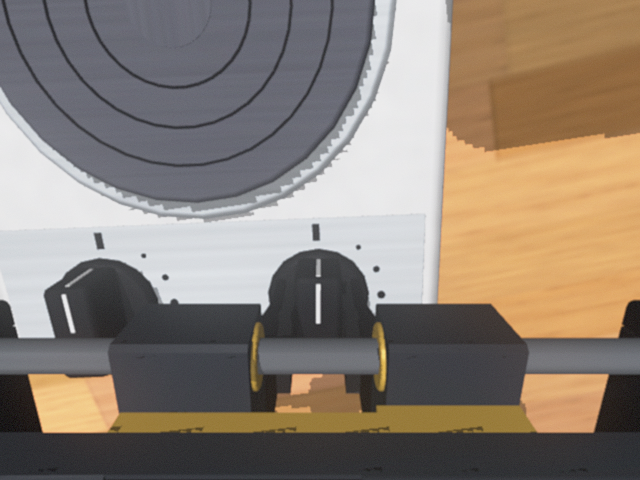

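>>> apply_moves:
  plan:
    - [[0, 0, 0, 0, 0, 0, 0.025], [0, 0, 0, 0, 0, 0, 0.02]]

```text
time_s: 11.75
tcp_pos: [0.499, -0.0052, 0.0625]
ee_rot: [[0.984, -0.177, 0.004], [-0.177, -0.984, 0.0], [0.004, -0.001, -1.0]]
wrist_force: [-0.4, 0.1, 2.0]
gripper_width: 0.216
```

```bash
python3 -c "
from h import *
s=st();R=s['ee_rot'];print(np.degrees(np.arctan2(R[1,0],R[0,0])))
c=cam('wrist');s=st();s=sense();print(s['moment'])
"
```

```text
11.75 [ 0.499  -0.0052  0.0625] [[0.984, -0.177, 0.004], [-0.177, -0.984, 0.0], [0.004, -0.001, -1.0]] F [-0.38  0.07  2.  ] M [-0.138  0.296 -0.018] g 0.216 J [ 18.1  21.2 -29.5   0.1 -39.   61.6]
-10.172681564097397
11.8 [ 0.4991 -0.0052  0.0625] [[0.984, -0.176, 0.004], [-0.176, -0.984, 0.0], [0.004, -0.001, -1.0]] F [-0.98 -1.27  2.49] M [-0.215  0.43  -0.006] g 0.218 J [ 18.1  21.2 -29.5   0.1 -39.   61.7]
[-0.21513567  0.43039581 -0.00628336]
```

>>> apply_moves:
  plan:
    - [[0, 0, 0, 0, 0, 0, 0.02]]

```text
time_s: 11.88
tcp_pos: [0.499, -0.0051, 0.0625]
ee_rot: [[0.988, -0.155, 0.004], [-0.155, -0.988, 0.001], [0.004, -0.001, -1.0]]
wrist_force: [-1.7, -0.4, 1.6]
gripper_width: 0.216
```

```bash
python3 -c "
from h import *
for i in range(3):
  s=st();R=s['ee_rot'];print(np.degrees(np.arctan2(R[1,0],R[0,0])));c=cam('wrist')
cv2.imwrite('pics/j3.png',c['pixels'][140:340,220:420,::-1].repeat(3,0).repeat(3,1))
"
```

```text
11.88 [ 0.499  -0.0051  0.0625] [[0.988, -0.155, 0.004], [-0.155, -0.988, 0.001], [0.004, -0.001, -1.0]] F [-1.71 -0.41  1.56] M [-0.167  0.298 -0.058] g 0.216 J [ 18.1  21.2 -29.5   0.1 -39.   62.9]
-8.934487851005446
11.93 [ 0.499  -0.0052  0.0625] [[0.988, -0.154, 0.004], [-0.154, -0.988, 0.001], [0.004, -0.001, -1.0]] F [-0.83  0.06  1.38] M [-0.228  0.337  0.034] g 0.22 J [ 18.1  21.2 -29.5   0.1 -39.   63. ]
-8.853640492894092
11.98 [ 0.499  -0.0051  0.0625] [[0.988, -0.156, 0.004], [-0.156, -0.988, 0.001], [0.004, -0.001, -1.0]] F [-0.19  0.19  2.6 ] M [-0.207  0.334  0.003] g 0.213 J [ 18.1  21.2 -29.5   0.1 -39.   62.9]
-8.952466732979083
```

View pics/j3.png

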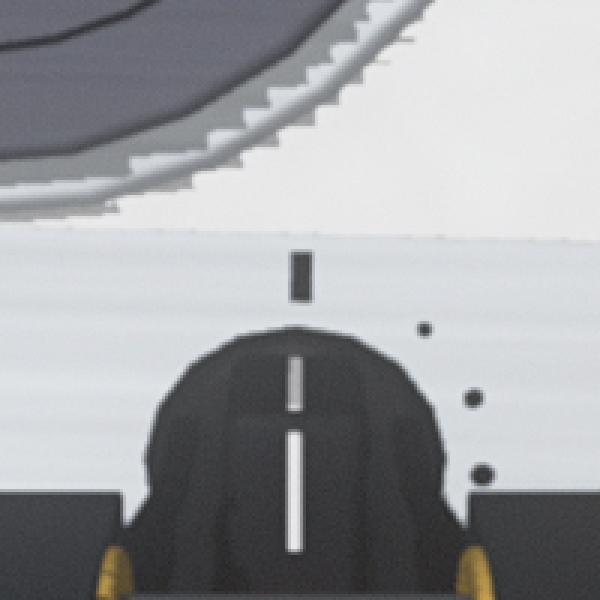

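>>> apply_moves:
  plan:
    - [[0, 0, 0, 0, 0, 0, 0.03]]

```text
time_s: 12.12
tcp_pos: [0.499, -0.0051, 0.0625]
ee_rot: [[0.992, -0.126, 0.004], [-0.126, -0.992, 0.001], [0.004, -0.001, -1.0]]
wrist_force: [-0.3, -0.0, 2.2]
gripper_width: 0.214
```

```bash
cat > m.py <<'E'
from h import *
M=[];Y=[]
for i in range(4):
  s=sense();M.append(s['moment'][2]);R=s['ee_rot'];Y.append(np.degrees(np.arctan2(R[1,0],R[0,0])));c=cam('wrist')
st();print(np.round(M,3),np.mean(M),np.round(Y,2),s['effort'][5])
cv2.imwrite('pics/j4.png',c['pixels'][140:340,220:420,::-1].repeat(3,0).repeat(3,1))
E
python3 m.py
```

```text
12.32 [ 0.499  -0.0051  0.0625] [[0.992, -0.127, 0.004], [-0.127, -0.992, 0.001], [0.004, -0.001, -1.0]] F [-0.63  0.2   3.13] M [-0.103  0.37   0.014] g 0.217 J [ 18.1  21.2 -29.5   0.1 -39.   64.5]
[-0.003  0.018 -0.076 -0.011] -0.017852027285461026 [-7.25 -7.15 -7.27 -7.31] 0.058724815025925636
```

>>> apply_moves:
  plan:
    - [[0, 0, 0, 0, 0, 0, 0.03]]

```text
time_s: 12.4
tcp_pos: [0.499, -0.0051, 0.0625]
ee_rot: [[0.995, -0.098, 0.004], [-0.098, -0.995, 0.001], [0.004, -0.001, -1.0]]
wrist_force: [-0.3, 1.7, 3.0]
gripper_width: 0.217
```

```bash
python3 m.py
```

```text
12.6 [ 0.4991 -0.0051  0.0625] [[0.995, -0.098, 0.004], [-0.098, -0.995, 0.001], [0.004, -0.001, -1.0]] F [-0.44  0.81  2.31] M [-0.06   0.4   -0.054] g 0.218 J [ 18.1  21.2 -29.5   0.  -39.   66.2]
[-0.036 -0.072 -0.024 -0.022] -0.03829869028447832 [-5.6  -5.5  -5.62 -5.64] 0.05652714637108147
```

View pics/j4.png

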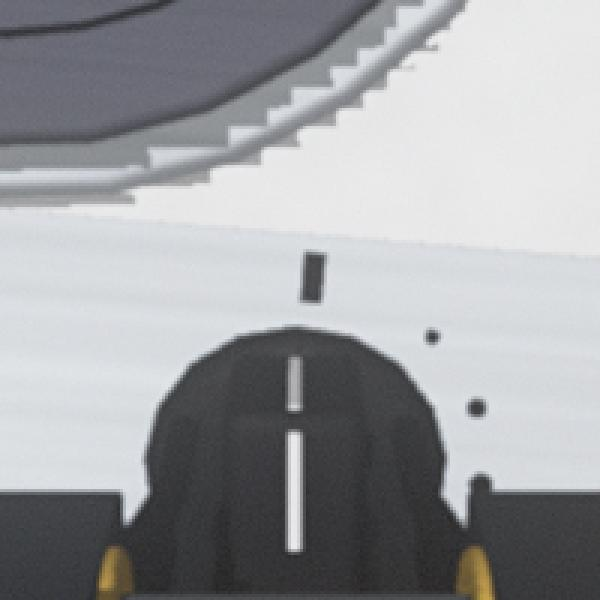

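>>> apply_moves:
  plan:
    - [[0, 0, 0, 0, 0, 0, 0.025]]

```text
time_s: 12.68
tcp_pos: [0.499, -0.0051, 0.0624]
ee_rot: [[0.997, -0.073, 0.004], [-0.073, -0.997, 0.001], [0.004, -0.001, -1.0]]
wrist_force: [-0.4, -0.1, 1.9]
gripper_width: 0.217
```

```bash
python3 m.py
```

```text
12.88 [ 0.4991 -0.0051  0.0625] [[0.997, -0.074, 0.004], [-0.074, -0.997, 0.001], [0.004, -0.001, -1.0]] F [-1.1  -0.42  3.49] M [0.022 0.359 0.034] g 0.217 J [ 18.1  21.2 -29.5   0.  -39.   67.6]
[-0.033 -0.044 -0.023 -0.016] -0.029029292200341256 [-4.19 -4.08 -4.18 -4.22] 0.054409675067290664
```

>>> apply_moves:
  plan:
    - [[0, 0, 0, 0, 0, 0, 0.025]]

```text
time_s: 12.97
tcp_pos: [0.499, -0.005, 0.0625]
ee_rot: [[0.999, -0.049, 0.004], [-0.049, -0.999, 0.001], [0.004, -0.001, -1.0]]
wrist_force: [-0.8, -0.1, 2.6]
gripper_width: 0.212
```

```bash
python3 m.py
```

```text
13.17 [ 0.499  -0.005   0.0624] [[0.999, -0.049, 0.004], [-0.049, -0.999, 0.001], [0.004, -0.001, -1.0]] F [-0.36  0.37  2.17] M [ 0.072  0.431 -0.053] g 0.216 J [ 18.1  21.2 -29.5   0.  -39.   69.1]
[ 0.01  -0.066  0.019 -0.052] -0.022319127094573104 [-2.78 -2.69 -2.8  -2.83] 0.05384317715652287
```

View pics/j4.png

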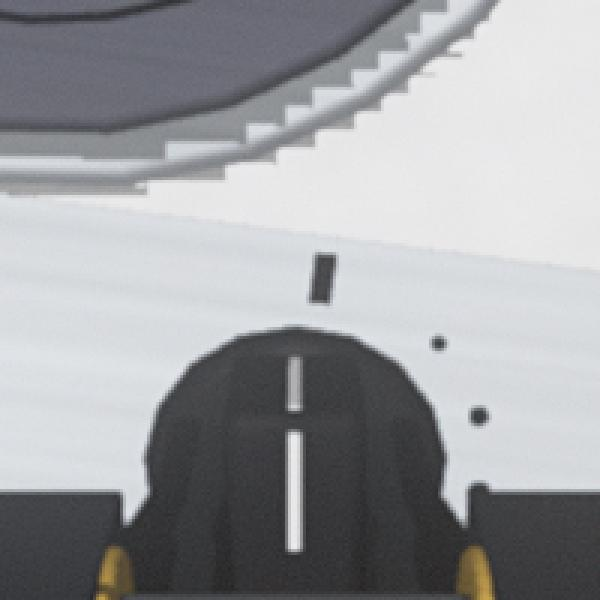

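>>> apply_moves:
  plan:
    - [[0, 0, 0, 0, 0, 0, 0.025]]

```text
time_s: 13.25
tcp_pos: [0.499, -0.005, 0.0624]
ee_rot: [[1.0, -0.024, 0.004], [-0.024, -1.0, 0.001], [0.004, -0.001, -1.0]]
wrist_force: [-0.2, 0.2, 2.2]
gripper_width: 0.217
```

```bash
python3 m.py; python3 - <<'E'
from h import *
c=cam('side');crop(c,300,200,400,275,8,'k.png')
E
```

```text
13.45 [ 0.499  -0.005   0.0625] [[1.0, -0.024, 0.004], [-0.024, -1.0, 0.001], [0.004, -0.001, -1.0]] F [-0.32  1.05  2.49] M [ 0.049  0.361 -0.039] g 0.222 J [ 18.1  21.2 -29.5   0.  -39.   70.5]
[-0.061 -0.009 -0.071 -0.09 ] -0.05758870545855173 [-1.36 -1.25 -1.36 -1.39] 0.05599930649623275
```

View pics/k.png

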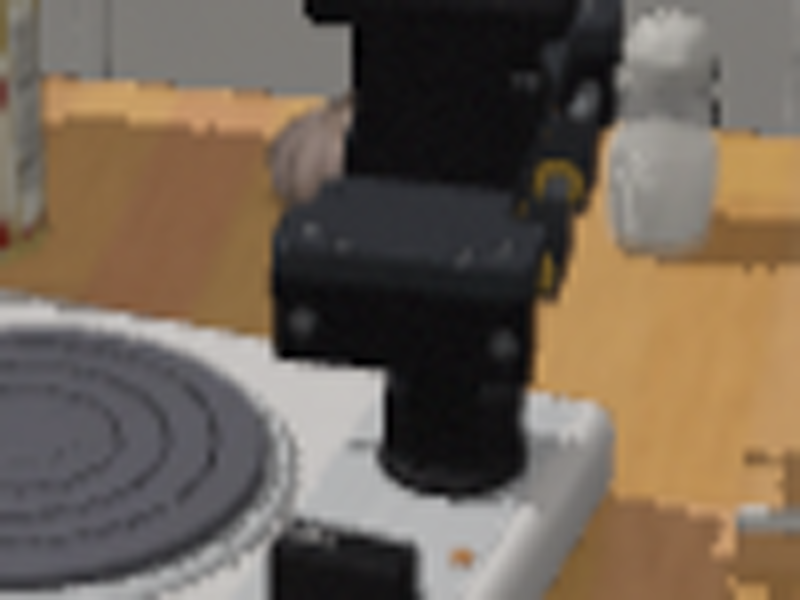

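>>> apply_moves:
  plan:
    - [[0, 0, 0, 0, 0, 0, 0.025]]

```text
time_s: 13.58
tcp_pos: [0.4991, -0.0049, 0.0624]
ee_rot: [[1.0, 0.001, 0.004], [0.001, -1.0, 0.002], [0.004, -0.002, -1.0]]
wrist_force: [0.0, 1.0, 2.4]
gripper_width: 0.217
```

```bash
python3 m.py
```

```text
13.78 [ 0.499  -0.005   0.0624] [[1.0, 0.0, 0.004], [0.0, -1.0, 0.001], [0.004, -0.001, -1.0]] F [-0.63  0.92  1.51] M [ 0.084  0.419 -0.007] g 0.215 J [ 18.1  21.2 -29.5  -0.  -39.1  71.9]
[ 0.019 -0.059  0.003 -0.012] -0.012307521828133628 [ 0.04  0.13  0.03 -0.  ] 0.05478302948176861
```

View pics/j4.png

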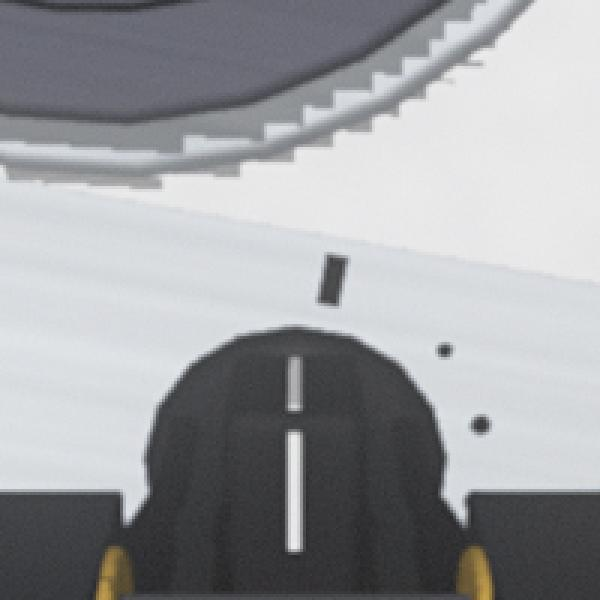

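```bash
python3 - <<'E'
from h import *
for n in ('g.npz',None):
    if n: c=dict(np.load(n)); z0=.1309
    else:
        c=cam('wrist'); np.savez('l.npz',**c); z0=sense()['tcp_pos'][2]
    P=cloud(c)
    b=(c['pixels'].min(-1)>150);b[:, :310]=0;b[:,327:]=0;b[:245]=0;b[330:]=0
    v,u=np.nonzero(b);print(n,u.min(),u.max(),v.min(),v.max(),u.mean())
    for vv in (265,285,300,315): print(vv,np.round(np.nanmedian(P[vv-2:vv+3,314:323,2])-z0,4), end=' ')
    print('knob top z', np.nanmedian(P[290:320,312:324,2]))
for n in ('side','scene'):
    c=cam(n);P=cloud(c);
    m=(np.linalg.norm(P[...,:2]-[.498,-.0043],axis=-1)<.026)&(P[...,2]>.03)&(P[...,2]<.09)
    q=P[m];d=np.linalg.norm(q[:,:2]-[.498,-.0043],axis=1)
    o=q[(d>.015)];print(n,len(o),np.percentile(o[:,2],[2,10,30,50,70,90])if len(o) else '')
E
python3 -c "
import cv2;a=cv2.imread('pics/g3.png')[140:340,220:420];b=cv2.imread('pics/j4.png')[::3,::3]
import numpy as np;cv2.imwrite('pics/cmp.png',cv2.resize(np.hstack([a,b]),None,fx=2,fy=2))"
```

```text
g.npz 316 326 245 323 318.2008547008547
265 -0.0016 285 0.0122 300 0.0122 315 0.0124 knob top z 0.14327670215627014
None 310 326 245 323 317.7317073170732
265 -0.0015 285 0.0123 300 0.0124 315 0.0125 knob top z 0.0747850654883927
side 250 [0.0423757  0.04411386 0.05092298 0.05762065 0.06805767 0.07713929]
scene 358 [0.03911636 0.04160055 0.04804003 0.05232839 0.06480509 0.07373408]
```

View pics/cmp.png

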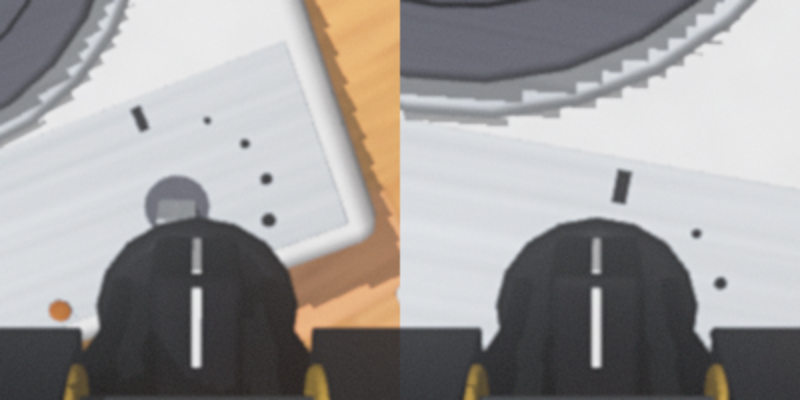

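>>> apply_moves:
  plan:
    - [[0, 0, 0, 0, 0, 0, 0.03]]

```text
time_s: 14.02
tcp_pos: [0.499, -0.0049, 0.0625]
ee_rot: [[1.0, 0.03, 0.004], [0.03, -1.0, 0.002], [0.004, -0.002, -1.0]]
wrist_force: [-0.3, 0.9, 2.2]
gripper_width: 0.22
```

```bash
python3 m.py
```

```text
14.22 [ 0.4991 -0.0049  0.0624] [[1.0, 0.029, 0.004], [0.029, -1.0, 0.002], [0.004, -0.002, -1.0]] F [-1.26  0.24  1.46] M [ 0.204  0.396 -0.074] g 0.212 J [ 18.1  21.2 -29.5  -0.  -39.1  73.6]
[ 0.007 -0.069  0.01   0.   ] -0.012832513561825281 [1.74 1.84 1.72 1.68] 0.06433578673750162
```

```bash
cat > m2.py <<'E'
from h import *
M=[]
for i in range(20):
  capture('wrist');s=sense();M.append(np.r_[s['wrist_force'],s['moment']])
M=np.array(M);R=s['ee_rot'];print(s['time_s'],'yaw',np.degrees(np.arctan2(R[1,0],R[0,0])).round(2),'F',M[:,:3].mean(0).round(2),'M',M[:,3:].mean(0).round(4),'sem',(M[:,3:].std(0)/20**.5).round(4))
E
python3 m2.py
```

```text
15.2167 yaw 1.73 F [-0.91  1.3   1.82] M [ 0.3053  0.4009 -0.0154] sem [0.0097 0.0057 0.006 ]
```

>>> apply_moves:
  plan:
    - [[0, 0, 0, 0, 0, 0, 0.04]]

```text
time_s: 15.3
tcp_pos: [0.4991, -0.0049, 0.0624]
ee_rot: [[0.997, 0.071, 0.004], [0.071, -0.998, 0.002], [0.005, -0.002, -1.0]]
wrist_force: [-1.0, 2.0, 1.4]
gripper_width: 0.22
```

```bash
python3 m2.py
```

```text
16.3 yaw 4.02 F [-0.55  1.86  1.13] M [ 0.4701  0.2847 -0.0497] sem [0.0102 0.0122 0.0077]
```

```bash
python3 - <<'E'
from h import *
c=cam('wrist');cv2.imwrite('pics/n.png',c['pixels'][:,:,::-1])
b=(c['pixels'].min(-1)>150);b[:,:305]=0;b[:,332:]=0;b[:283]=0;b[330:]=0
v,u=np.nonzero(b);print(np.polyfit(v,u,1),u.mean())
c=dict(np.load('g.npz'));b=(c['pixels'].min(-1)>150);b[:,:305]=0;b[:,332:]=0;b[:283]=0;b[330:]=0
v,u=np.nonzero(b);print(np.polyfit(v,u,1),u.mean())
E
```

```text
[1.40581068e-03 3.17082943e+02] 317.50943396226415
[-1.56128727e-02  3.22445417e+02] 317.7241379310345
```

View pics/n.png

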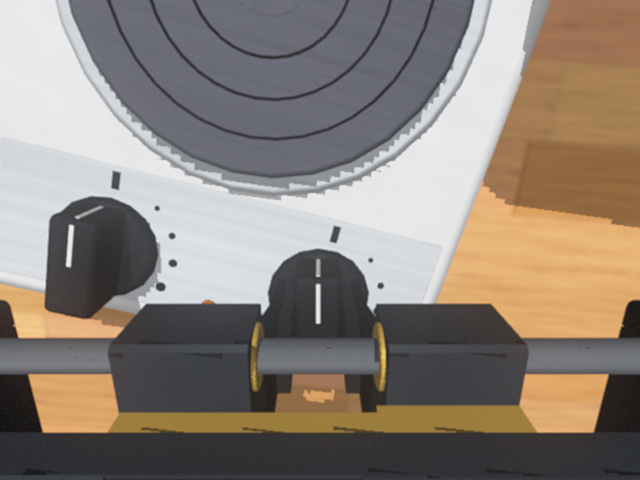

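>>> apply_moves:
  plan:
    - [[0, 0, 0, 0, 0, 0, -0.08], [0, 0, 0, 0, 0, 0, -0.07], [0, 0, 0, 0, 0, 0, -0.05], [0, 0, 0, 0, 0, 0, 0], [0, 0, 0, 0, 0, 0, 0]]

```text
time_s: 16.77
tcp_pos: [0.4986, -0.0056, 0.0623]
ee_rot: [[0.991, -0.136, 0.003], [-0.136, -0.991, -0.0], [0.003, -0.0, -1.0]]
wrist_force: [-0.4, 1.6, 1.2]
gripper_width: 0.215
```

```bash
python3 m2.py
```

```text
17.7667 yaw -7.91 F [-0.41  2.04  0.82] M [0.531  0.2817 0.0033] sem [0.0085 0.0074 0.0067]
```

>>> apply_moves:
  plan:
    - [[0, 0, 0.02, 0, 0, 0, -0.04], [0, 0, 0, 0, 0, 0, 0]]

```text
time_s: 17.93
tcp_pos: [0.4985, -0.0055, 0.0623]
ee_rot: [[0.984, -0.178, 0.003], [-0.178, -0.984, -0.001], [0.003, 0.001, -1.0]]
wrist_force: [0.7, 0.7, 0.4]
gripper_width: 0.213
```

```bash
python3 m2.py; python3 m.py
```

```text
18.9333 yaw -10.24 F [ 0.15 -0.05  0.59] M [-0.0936  0.1189  0.0138] sem [0.0202 0.007  0.0053]
19.13 [ 0.4985 -0.0053  0.0623] [[0.984, -0.178, 0.003], [-0.178, -0.984, -0.001], [0.003, 0.0, -1.0]] F [0.46 0.21 0.68] M [-0.161  0.15  -0.062] g 0.216 J [ 18.1  21.2 -29.6   0.1 -39.1  61.5]
[ 0.041  0.022 -0.015 -0.012] 0.009268487245966107 [-10.24 -10.23 -10.23 -10.23] -0.000970298278843984
```

View pics/j4.png

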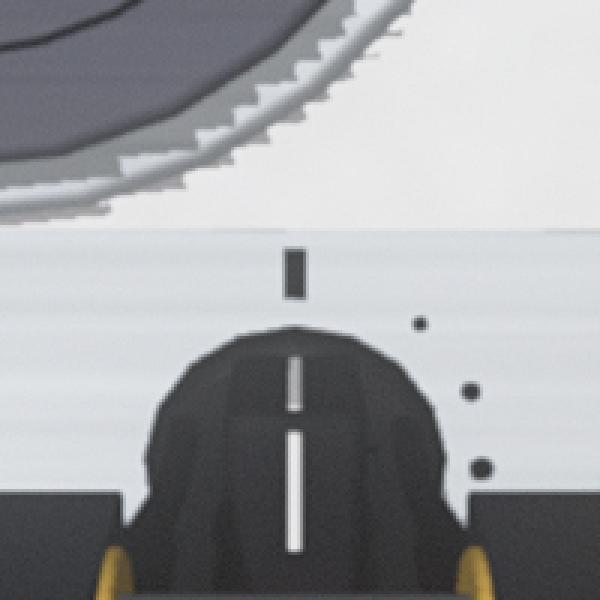

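>>> apply_moves:
  plan:
    - [[50, 0, 0, 0, 0, 0, 0], [50, 0, 0, 0, 0, 0, 0], [50, 0, 0, 0, 0, 0, 0], [50, 0, 0, 0, 0, 0, 0], [50, 0, 0, 0, 0, 0, 0]]

```text
time_s: 19.55
tcp_pos: [0.4981, -0.0052, 0.0619]
ee_rot: [[0.984, -0.178, 0.002], [-0.178, -0.984, -0.001], [0.002, 0.0, -1.0]]
wrist_force: [0.9, 0.4, 0.2]
gripper_width: 0.471
```

```bash
python3 m.py
```

```text
19.75 [ 0.4981 -0.0052  0.0619] [[0.984, -0.178, 0.002], [-0.178, -0.984, -0.001], [0.002, 0.0, -1.0]] F [ 0.1  -0.35  0.69] M [-0.062  0.154  0.03 ] g 0.495 J [ 18.2  21.2 -29.6   0.1 -39.1  61.5]
[-0.034  0.013  0.02   0.016] 0.0038360726936751913 [-10.25 -10.25 -10.25 -10.24] -6.591149940504692e-05
```

View pics/j4.png

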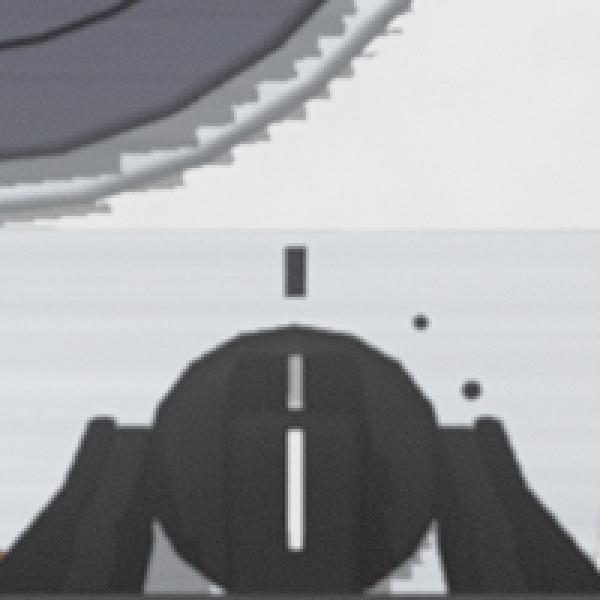

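>>> apply_moves:
  plan:
    - [[0, 0, 0, 0.02, 0, 0, 0], [0, 0, 0, 0, 0, 0, 0], [0, 0, 0, 0, 0, 0, 0], [0, 0, 0, 0, 0, 0, 0], [0, 0, 0, 0, 0, 0, 0], [0, 0, 0, 0, 0, 0, 0.06], [0, 0, 0, 0, 0, 0, 0.06]]

```text
time_s: 20.33
tcp_pos: [0.4985, -0.0052, 0.0626]
ee_rot: [[0.998, -0.055, 0.003], [-0.055, -0.998, -0.0], [0.003, -0.0, -1.0]]
wrist_force: [-0.5, 0.2, -0.6]
gripper_width: 0.215
```

```bash
python3 m2.py
```

```text
21.3333 yaw -3.32 F [ 1.01  0.52 -0.69] M [ 0.0423 -0.1863 -0.0061] sem [0.0131 0.023  0.0066]
```

>>> apply_moves:
  plan:
    - [[0, 0, 0, 0, 0, 0, 0.06], [0, 0, 0, 0, 0, 0, 0.06]]

```text
time_s: 21.5
tcp_pos: [0.4987, -0.0049, 0.0627]
ee_rot: [[0.998, 0.065, 0.004], [0.065, -0.998, 0.001], [0.004, -0.0, -1.0]]
wrist_force: [1.9, 1.6, -1.0]
gripper_width: 0.217
```

```bash
python3 m2.py
```

```text
22.5 yaw 3.61 F [ 1.76  1.66 -0.89] M [ 0.3824 -0.3405 -0.0481] sem [0.0211 0.0122 0.0061]
```

>>> apply_moves:
  plan:
    - [[0, 0, 0, 0, 0, 0, 0.05]]

```text
time_s: 22.58
tcp_pos: [0.4988, -0.0048, 0.0627]
ee_rot: [[0.994, 0.113, 0.004], [0.113, -0.994, 0.001], [0.004, -0.001, -1.0]]
wrist_force: [1.9, 2.4, -0.5]
gripper_width: 0.215
```

```bash
python3 m2.py
```

```text
23.5833 yaw 6.47 F [ 1.96  3.08 -1.36] M [ 0.8651 -0.3768 -0.074 ] sem [0.0319 0.0062 0.0052]
```

>>> apply_moves:
  plan:
    - [[0, 0, 0, 0, 0, 0, 0.05]]

```text
time_s: 23.67
tcp_pos: [0.4988, -0.0048, 0.0627]
ee_rot: [[0.987, 0.163, 0.004], [0.163, -0.987, 0.001], [0.004, -0.001, -1.0]]
wrist_force: [1.2, 4.2, -1.0]
gripper_width: 0.219
```

```bash
python3 m2.py
```

```text
24.6667 yaw 9.33 F [ 1.99  4.37 -1.28] M [ 1.2577 -0.3725 -0.1043] sem [0.021  0.0066 0.0066]
```

>>> apply_moves:
  plan:
    - [[0, 0, 0, 0, 0, 0, -0.08], [0, 0, 0, 0, 0, 0, -0.08], [0, 0, 0, 0, 0, 0, -0.08], [0, 0, 0, 0, 0, 0, -0.05], [0, 0, 0, 0, 0, 0, 0], [0, 0, 0, 0, 0, 0, 0]]

```text
time_s: 25.17
tcp_pos: [0.498, -0.0057, 0.0629]
ee_rot: [[0.99, -0.139, 0.002], [-0.139, -0.99, -0.002], [0.002, 0.001, -1.0]]
wrist_force: [1.7, 4.4, -1.0]
gripper_width: 0.216
```

```bash
python3 m.py
```

```text
25.37 [ 0.498  -0.0057  0.0629] [[0.99, -0.139, 0.002], [-0.139, -0.99, -0.002], [0.002, 0.001, -1.0]] F [ 1.17  4.53 -1.52] M [ 1.284 -0.37  -0.024] g 0.215 J [ 18.1  21.1 -29.6   0.2 -39.2  63.7]
[-0.024 -0.034  0.032  0.017] -0.002308123153585552 [-7.99 -7.98 -7.98 -7.98] 0.00799134053522721
```

View pics/j4.png

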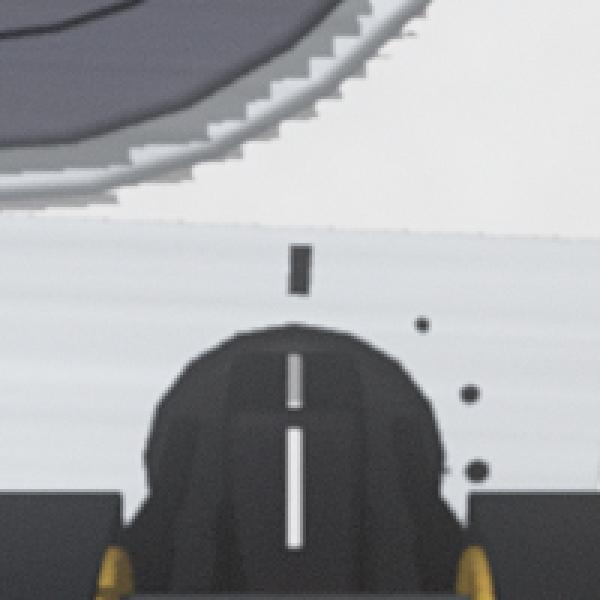

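>>> apply_moves:
  plan:
    - [[0, 0.01, 0.03, 0, 0, 0, -0.03], [0, 0, 0, 0, 0, 0, -0.012], [0, 0, 0, 0, 0, 0, 0]]

```text
time_s: 25.62
tcp_pos: [0.4979, -0.0057, 0.0629]
ee_rot: [[0.983, -0.181, 0.0], [-0.181, -0.983, -0.003], [0.001, 0.003, -1.0]]
wrist_force: [1.7, 5.2, -1.3]
gripper_width: 0.214
```

```bash
python3 m2.py
```

```text
26.6167 yaw -10.43 F [ 1.56  3.99 -1.04] M [ 1.1532 -0.3635  0.0096] sem [0.0066 0.0071 0.0081]
```

>>> apply_moves:
  plan:
    - [[0, 0.01, 0.04, -0.02, 0, 0, 0], [0, 0, 0, 0, 0, 0, 0]]

```text
time_s: 26.78
tcp_pos: [0.4979, -0.0055, 0.0626]
ee_rot: [[0.984, -0.181, -0.001], [-0.181, -0.984, -0.005], [0.0, 0.005, -1.0]]
wrist_force: [2.3, 3.1, -0.8]
gripper_width: 0.217
```

```bash
python3 m2.py
```

```text
27.7833 yaw -10.41 F [ 2.23 -0.23 -0.39] M [-0.1713 -0.4943  0.0021] sem [0.0527 0.0095 0.0042]
```

Forces are low now. Press down lightly to confirm it is seated, then release.

>>> apply_moves:
  plan:
    - [[0, 0.01, 0, -0.04, 0, 0, 0], [0, 0, 0, -0.03, 0, 0, 0]]

```text
time_s: 27.95
tcp_pos: [0.4979, -0.0053, 0.0624]
ee_rot: [[0.984, -0.18, -0.001], [-0.18, -0.984, -0.005], [-0.0, 0.005, -1.0]]
wrist_force: [0.5, -0.2, 6.8]
gripper_width: 0.214
```

```bash
python3 m.py
```

```text
28.15 [ 0.4979 -0.0053  0.0624] [[0.984, -0.18, -0.001], [-0.18, -0.984, -0.005], [-0.0, 0.005, -1.0]] F [0.22 0.36 7.57] M [-0.115  0.26   0.04 ] g 0.22 J [ 18.3  21.2 -29.6   0.4 -39.3  61.1]
[0.025 0.012 0.054 0.039] 0.032503686759879885 [-10.37 -10.37 -10.37 -10.37] 0.0008701627484697383
```

>>> apply_moves:
  plan:
    - [[0, 0, 0, 0, 0, 0, 0], [45, 0, 0, 0, 0, 0, 0], [45, 0, 0, 0, 0, 0, 0], [45, 0, 0, 0, 0, 0, 0], [45, 0, 0, 0, 0, 0, 0], [45, 0, 0, 0, 0, 0, 0]]

```text
time_s: 28.65
tcp_pos: [0.4934, -0.0057, 0.0608]
ee_rot: [[0.983, -0.182, -0.01], [-0.182, -0.983, -0.006], [-0.009, 0.007, -1.0]]
wrist_force: [0.6, 0.0, -0.5]
gripper_width: 0.432
```

```bash
python3 m.py
```

```text
28.85 [ 0.494  -0.0057  0.0611] [[0.983, -0.181, -0.009], [-0.181, -0.983, -0.005], [-0.008, 0.007, -1.0]] F [-0.01  0.77  0.26] M [-0.088  0.133  0.002] g 0.452 J [ 18.3  21.2 -29.8   0.2 -39.6  61.1]
[-0.017 -0.007  0.035  0.02 ] 0.00784709268464406 [-10.47 -10.47 -10.46 -10.46] -0.00026876629817707
```

>>> apply_moves:
  plan:
    - [[45, 0, 0, 0.2, 0, 0, 0], [45, 0, 0, 0.3, 0, 0, 0], [45, 0, 0, 0.5, 0, 0, 0], [45, 0, 0, 0.5, 0, 0, 0], [45, 0, 0, 0.5, 0, 0, 0], [45, 0, 0, 0.5, 0, 0, 0], [45, 0, 0, 0.5, 0, 0, 0], [45, 0, 0, 0, 0, 0, 0], [45, 0, 0, 0, 0, 0, 0]]

```text
time_s: 29.6
tcp_pos: [0.4939, -0.0059, 0.1439]
ee_rot: [[0.983, -0.182, -0.007], [-0.182, -0.983, -0.005], [-0.006, 0.006, -1.0]]
wrist_force: [0.5, 0.2, -0.1]
gripper_width: 0.45
```

```bash
python3 - <<'E'
from h import *
st()
c=cam('wrist');rect(c,.074,.498,-.0043,.05,600,'pics/p_top.png');cv2.imwrite('pics/p.png',c['pixels'][:,:,::-1]);np.savez('p.npz',**c)
P=cloud(c);d=np.linalg.norm(P[...,:2]-[.498,-.0043],axis=-1)
q=P[(d<.03)&(P[...,2]>.068)&(P[...,2]<.08)];print(len(q),np.median(q[:,2]),cv2.minAreaRect(q[:,:2].astype(np.float32)*1000))
c=cam('side');crop(c,270,190,400,290,6,'p_side.png')
E
```

```text
29.6 [ 0.4939 -0.0059  0.1439] [[0.983, -0.182, -0.007], [-0.182, -0.983, -0.005], [-0.006, 0.006, -1.0]] F [ 0.53  0.21 -0.11] M [-0.067  0.108  0.036] g 0.45 J [ 18.3  14.5 -24.5   0.2 -51.4  61.1]
2108 0.07424210508909573 ((498.8807373046875, -4.356899261474609), (19.02626609802246, 41.75359344482422), 79.49866485595703)
```

View pics/p.png

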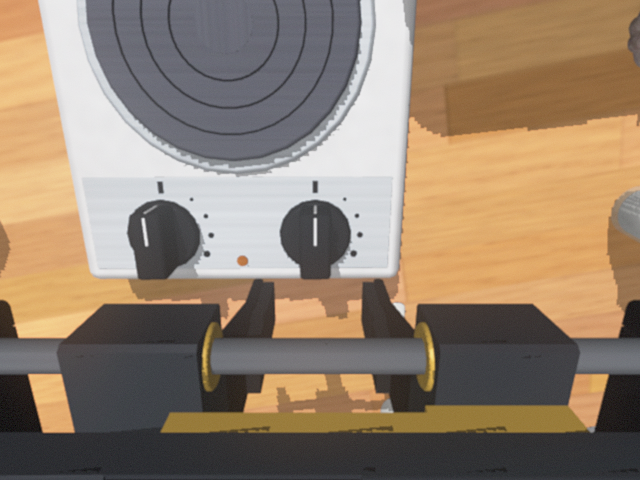

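View pics/p_top.png

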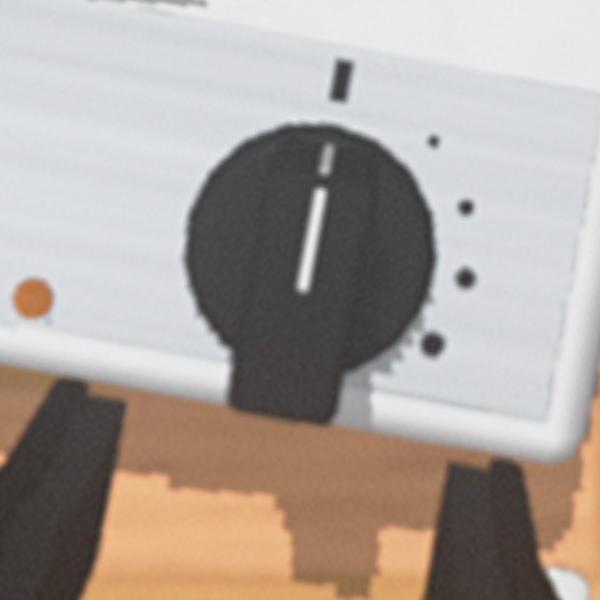

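View pics/p_side.png

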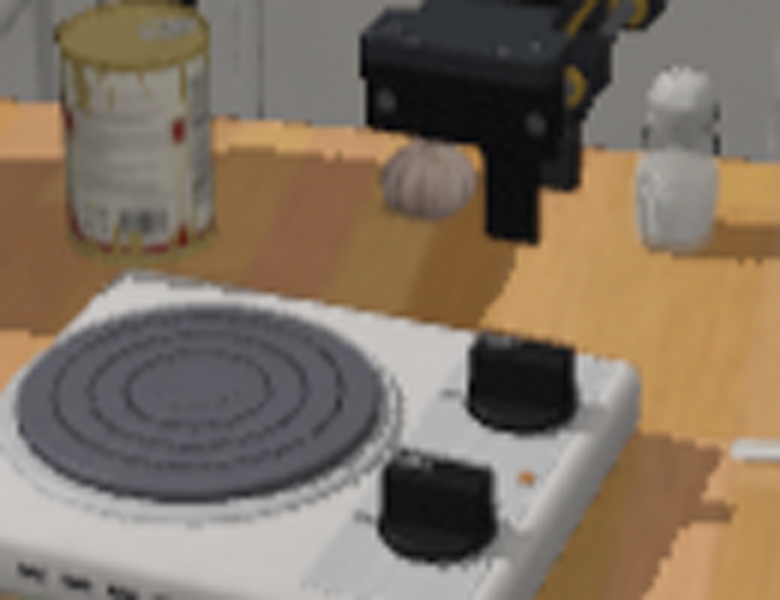

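```bash
python3 -c "
from station import finish_job
print(finish_job())"
```

```text
the job is handed in; nothing more can be done
None
```

The knob is back on its shaft, pushed home past the catch, and turned back so its pointer stands at the off mark. I then let go, lifted the gripper clear to 144 mm and handed the job in at about 30 s.

**Fitting:** I read the shaft's flat from the wrist camera at about 0.37 rad clockwise of off and set the knob to that angle. It went into the D-bore with no noticeable resistance. The most I read on the way past the catch was 4 N, and it stopped hard at about 23 N when seated.

**Last checks:**

| Check | Measured | Expected |
|---|---|---|
| Knob top height | 74.2 mm | 74 mm when fully home |
| Pointer direction (world frame) | −10.5° | −10.2°, the direction of the off mark |

The knob did not move when I let go, and nothing else appears to have been touched.

**What did not agree:**
- **No crisp stop at off:** turning past the off mark, I felt almost no torque for about 10°. It then rose steadily to about 0.10 N m at 19.5° past the mark. I read that as play in the bore with the shaft already at its stop.
- **Overshoot and regrip:** I turned past the mark twice, about 14° and then 19.5°, regripping the knob in between. Each time I brought the pointer back to the mark. The shaft's own angle inside the knob could not be seen directly.
- **Catch force:** the highest reading on the way past the catch was below the stated 5 to 12 N, but I only read the force between moves.

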